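Fetch an adapter from the bin carousel and tip it into the cleaning bath

ROBOT

A 7-joint arm with a two-finger parallel gripper is mounted at the origin on the work surface. World frame = base frame: x ahead of the robot, y to its left, z up, the work surface at z = 0. Lengths are in mm, angles in rad, forces in N, time in s.
With the tool pointing down it reaches from about 425 to 875 mm from the base axis. Payload 9.9 kg.
Tool frame: the origin (TCP) lies midway between the tips of the shut fingers; the grasp point (between the pads) lies hold_point_z behind it (hold_point_z is the distance from the TCP to the grasp point, in mm); x points along the fingers, y is the direction in which the jaws open and shut, and the axes are right-handed (so a half turn about x gives the same grasp; the last joint's range is limited). The gripper opens to 85 mm and grips with 20 to 120 N. Pads are 22 mm wide; open, the fingers measure 114 mm over their backs; the gripper's body (76 mm by 85 mm) begins 54 mm behind the grasp point. The pads swing forward as they close: fully open they stand 13 mm farther back than shut.
Start: joints at [1.185, 0.576, 0.025, 1.437, -0.015, 1.129, -0.057], TCP at [200.641, -644.494, 231.289] pointing down, gripper open.
Joint ranges: [-2.76, 2.76], [-0.34, 2.15], [-1.52, 1.57], [0.19, 2.46], [-1.09, 4.23], [0.17, 1.99], [-2.82, 2.82]. Speed limits (rad/s): [2.22, 2.22, 3.01, 3.01, 3.14, 3.14, 3.14].

INTERFACE

Orientations are given as a unit quaternion [w, x, y, z].
In Python, from bench import state, snapshot, finish_job, hold_point_z gives the robot as it stands. The module is installed in compiled form; this text tells all that it offers.
- The arm moves only by the tool arm_command, never from a script. Its argument "series" is a list of rows, each an object of numbers: "dx", "dy", "dz": the shift along the tool's x, y, z in mm; "wx", "wy", "wz": the turn, a rotation vector about the tool's x, y, z in rad. A call has 1 to 20 rows; each row shifts and turns the commanded pose from where the row before left it, along the tool's axes as they then stand; what a row does not reach is not made up. A row lasts 1/12 s, in which the tool goes at most 41.7 mm and 7.16 degrees, less where a joint would pass 70% of its speed; a pose out of reach is approached as far as the arm can. A call with a gripper value outside its range is refused whole. "hand" is the finger opening in mm, from 0 to 85.4, set as the call begins (left out, the last holds). The fingers move at their own pace and stop on an object; "grip_force" is the grip in N (left out, the last holds). Time passes only in rows, so rows that do not move let the fingers close. It gives the time, the measured TCP pose, the force and the opening at its end, in the units of the state.
- state(): the state, without advancing time (a new reading comes with each control period).
- snapshot(name): name is "scene" or "top"; returns a dict with "frame" (420x560x3 uint8, blue, green, red), "K" (3x3 intrinsics, pixels), "R" (3x3) and "t" (3): a world point X has camera coordinates R X + t. Camera axes: x right, y down, z forward; pixel columns grow to the right and rows downward; lengths in mm; the calibration is good to about 2 mm. A picture is of the moment at which its call begins. There is no depth.
- finish_job(): hands the job in, once; it reports no verdict.
The state is a dict: "time_s": time; "q": joint angles; "joint_vel": joint speeds; "joint_torque": joint torques, N m; "ee_pos": TCP position; "tcp_rot": TCP orientation; "contact_force": force on the tool from outside, world axes, zero at the start; "torque": the same for the moment, N m; "finger_gap": opening from 0.0 (shut) to 1.0 (fully open).
Only numpy, scipy, OpenCV 4.12 (cv2) and the standard library are available. Lean on these libraries where they do the work, as an engineer would, in place of code of your own. Each camera call takes 0.05 s, during which the arm holds its last target.

TASK

Turn the covered bin carousel by its peg until the tall stepped steel adapter stands in the window of the clear cover, lift the adapter out through the window, and set it in the bath's tip tray. Then raise the tray by its front handle until the adapter slides into the cleaning bath, and lower the tray gently until it is flat again; do not let it fall. Leave the other parts in the carousel, do not knock the things standing around about, and let go of everything at the end.

Things in the scene. Friction and masses are not known exactly. Their poses are not given: they have to be found in the camera images.
- adapter_mid (a point): Centre (25 mm above its underside) of the wanted part, the tall stepped adapter of bare steel, 0.10 to 0.20 kg: round flange 36 mm diameter, 12 mm thick at the bottom, round neck 20 mm diameter above it, 50 mm tall in all; stands upright, loose, in one of the six bins of the carousel. z up along its axis.
- stand: Fixed carousel stand: white base plate 280 x 280 x 12 mm, four corner posts and a flat clear cover 280 x 280 mm, whose underside is 86 mm and top 90 mm above the work surface. Origin at the centre of the base plate's underside, on the turning axis; x points away from the robot's side, z up. The cover has one window, open at the -x edge: from x = -140 to x = -55 mm, y = -55 to 55 mm. Parts can be taken out only there. Posts 12 mm diameter at x, y = +-131 mm.
- window (a point): Middle of the window (95 mm from the turning axis towards the stand's -x), 55 mm above the work surface; its axes are those of the stand.
- carousel (a joint): Angle of the carousel, counter-clockwise from above positive, 0 as it stands at the start. It turns freely either way through more than a full turn each way, stiff enough (0.06 N m friction) to stay where it is left. White rotor 244 mm diameter: floor top 32 mm above the work surface, six equal bins parted by 3 mm thick radial walls that rise 29 mm above that floor, outer rim 16 mm above it. Parts stand about 85 mm from the axis and ride round with it.
- peg (a point): Middle of the carousel's turning peg: black upright round peg, 14 mm diameter, 30 mm tall (this point 15 mm below its top, 108 mm above the work surface), 40 mm off the turning axis, standing on the flat aluminium disc (100 mm diameter, top 93 mm above the work surface) in the top of the cover, and turning with the carousel.
- sleeve_center (a point): Centre of a plain steel cylinder, 28 mm diameter, 45 mm tall, in another bin; leave it in the carousel.
- stub_mid (a point): Centre of the short stepped adapter (same 36 mm flange and 20 mm neck, only 24 mm tall), in another bin; leave it in the carousel.
- nut_mid (a point): Centre of a steel hexagon nut, 34 mm across flats, 18 mm tall, in another bin; leave it in the carousel.
- coupling_mid (a point): Centre of a steel ring, 38 mm outside, 20 mm inside, 20 mm tall, in another bin; leave it in the carousel.
- bath: Fixed cleaning bath, 170 x 170 mm, origin at the centre of its underside, x away from the robot's side, z up. Open basin: 158 x 158 mm inside, floor 48 mm above the work surface, front (-x) wall 108 mm high, the other three walls 160 mm high, 6 mm thick.
- bath_in (a point): Centre of the basin floor, 50 mm above the work surface; axes as the bath.
- tray (a joint): Tilt of the aluminium tip tray in rad: 0 flat (resting), 1.15 fully raised. It is hinged along the bath's front rim and falls back by its own weight when let go (0.22 kg). Raised past about 0.9 rad the adapter slides or rolls off over the hinge into the basin.
- tray_hinge (a point): Middle of the tray's hinge line, 85 mm in front of (-x) the bath's centre, 115 mm above the work surface; x, y, z of this point tilt with the tray, y is the hinge line.
- tray_floor (a point): Middle of the tray's floor (upper face), 55 mm in front of the hinge, 117 mm above the work surface when flat. The tray is 100 mm wide inside (y), 107 mm long inside (x), side and front walls rise 16 mm above the floor; no wall at the hinge.
- handle (a point): Middle of the tray's handle: round steel bar 10 mm diameter, 96 mm long along y (84 mm free between its arms), 150 mm in front of the hinge line and 10 mm above its height, that is 40 mm clear of the tray's front wall, 125 mm above the work surface when flat.
- reagent: Amber glass bottle, 64 mm diameter, 170 mm tall, loose, origin under its centre; a bystander.
- jar: Small glass jar, 44 mm diameter, 55 mm tall, loose, origin under its centre; a bystander.
- beaker: Glass beaker, 54 mm diameter, 65 mm tall, loose, origin under its centre; a bystander.
- flask: Glass flask with a narrow neck, 60 mm diameter, 114 mm tall, loose, origin under its centre; a bystander.
- weight: Brass weight, 30 mm diameter, 30 mm tall, loose, origin under its centre; a bystander.

How it is judged (in metres and radians):
On the way, in this order (a step that is already met when the one before it is completed fails the run):
1. the carousel is turned until the tall adapter stands in the window, within 40 mm of its middle (horizontal distance between adapter_mid and window below 0.04 m), for 0.2 s.
2. the adapter is set in the flat tray, let go (x of adapter_mid in the frame of tray_floor between -0.055 and 0.055 m and y of adapter_mid in the frame of tray_floor between -0.05 and 0.05 m and z of adapter_mid in the frame of tray_floor between 0 and 0.034 m and value of joint tray below 0.06 rad and contact force between the fingers and adapter below 0.05 N and linear speed of adapter below 0.05 m/s), for 0.1 s.
3. with the tray raised, the adapter has slid into the bath (x of adapter_mid in the frame of bath_in between -0.082 and 0.082 m and y of adapter_mid in the frame of bath_in between -0.082 and 0.082 m and z of adapter_mid in the frame of bath_in below 0.05 m and value of joint tray above 0.35 rad), for 0.05 s.
At the end, for the whole second after the job is handed in: the tall adapter rests inside the bath's basin (below 100 mm above the work surface, still), the tray is flat again (under 0.04 rad), and the other four parts are still in the carousel (within 125 mm of its axis, centres below 75 mm) (x of adapter_mid in the frame of bath_in between -0.082 and 0.082 m and y of adapter_mid in the frame of bath_in between -0.082 and 0.082 m and z of adapter_mid in the frame of bath_in below 0.05 m and linear speed of adapter below 0.03 m/s and value of joint tray below 0.04 rad and horizontal distance between each of sleeve_center, stub_mid, nut_mid, coupling_mid and stand below 0.125 m and height (world z) of each of sleeve_center, stub_mid, nut_mid, coupling_mid below 0.075 m); the robot touches nothing.
It fails at once if the tray falls or is slammed down (faster than 2.5 rad/s downward) (velocity of joint tray below -2.5 rad/s).
It fails at once if a glass bystander or the brass weight is pushed more than 30 mm or knocked over (distance of any of reagent, jar, beaker, flask, weight from where it was at the start of the episode above 0.03 m or angle between any of reagent, jar, beaker, flask, weight's own z axis and vertical above 0.5 rad).
It also fails if it takes over 69 s, if anything falls off the work surface, if the arm or the gripper's body presses on something with over 40 N, if the wrist force passes 120 N, or if a joint passes its speed limit or range.

## Working session

There is one attempt and no reset: what is moved stays moved. The work goes in short steps, Python scripts to look and compute and a tool call to move; the robot and the scene stay as the last step left them, time stands still between calls to the robot, and variables do not carry over. Pictures are saved under pics/ and viewed, and the job is handed in when it is done.

Besides the shell and the picture viewer there is one more tool, called after "Request:" as name(argument=value, ...) on one line, values as JSON. arm_command: Moves the arm, as the interface text tells. Its arguments: {"type":"object","properties":{"series":{"type":"array"},"hand":{"type":"number"},"grip_force":{"type":"number"}},"required":["series"]}

```bash
mkdir -p pics; ls; cat > snap.py <<'E'
import sys,cv2,numpy as np
from bench import *
def take(tag):
    for n in ("scene","top"):
        s=snapshot(n); cv2.imwrite(f"pics/{n}_{tag}.png",s["frame"]); np.savez(f"pics/{n}_{tag}.npz",**s)
if __name__=="__main__":
    take(sys.argv[1])
E
python3 snap.py a; python3 -c "
from bench import *
print(state(),hold_point_z)
import numpy as np
for n in ('scene','top'):
    d=np.load(f'pics/{n}_a.npz');print(d['K'],d['R'],d['t'],-d['R'].T@d['t'])"
```

```text
pics
{'time_s': 0.1, 'q': array([ 1.18523508,  0.57649093,  0.02484778,  1.43777191, -0.01502337,
        1.12898253, -0.05649432]), 'joint_vel': array([-0.00202248, -0.0020768 ,  0.00080208, -0.00357881, -0.00022374,
        0.00066325, -0.00021182]), 'joint_torque': array([ 7.29299965e-03, -7.67291665e+01,  2.25828052e+00, -2.86602563e+01,
        1.59022113e-02,  8.55407881e-03,  6.17418232e-05]), 'ee_pos': array([ 200.51627162, -644.13726686,  230.51842294]), 'tcp_rot': array([-0.10578435, -0.69897454, -0.10680429,  0.69916887]), 'contact_force': array([-0.08847388, -0.14465865,  0.2984168 ]), 'torque': array([-0.00636913,  0.04932085,  0.03779443]), 'finger_gap': 0.9978805007498123} 18.700000000000003
[[492.63751543   0.         283.72964861]
 [  0.         492.63751543 210.36721458]
 [  0.           0.           1.        ]] [[ 0.87011191  0.49265438 -0.01403304]
 [ 0.32342585 -0.5922469  -0.73799684]
 [-0.3718884   0.63760119 -0.67465824]] [-502.48829107 -119.97396271 1461.25398532] [1019.44713351 -755.19843064  890.25519732]
[[517.51911856   0.         279.63514803]
 [  0.         517.51911856 215.97012018]
 [  0.           0.           1.        ]] [[-0.02084617 -0.99969534  0.01321631]
 [-0.98518779  0.01828958 -0.17050076]
 [ 0.1702071  -0.01657484 -0.98526891]] [  14.06504983  600.37207265 1224.93914411] [ 383.27910276   23.38338459 1309.0724597 ]
```

View pics/scene_a.png

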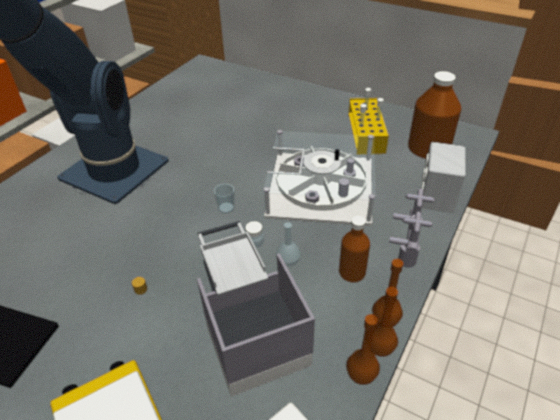

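View pics/top_a.png

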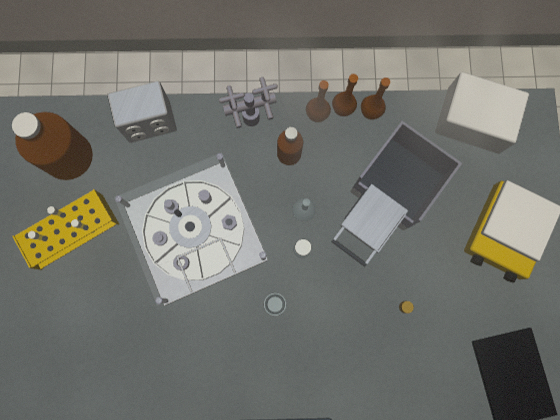

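```bash
python3 -c "
import cv2,numpy as np
a=cv2.imread('pics/top_a.png');b=cv2.imread('pics/scene_a.png')
r=lambda im,x,y,w,h,s:cv2.resize(im[y:y+h,x:x+w],None,fx=s,fy=s,interpolation=cv2.INTER_CUBIC)
cv2.imwrite('pics/za.png',r(a,105,140,180,170,3.5))
cv2.imwrite('pics/zb.png',r(b,250,110,140,115,5))
cv2.imwrite('pics/zc.png',r(a,320,110,150,160,3.7))
cv2.imwrite('pics/zd.png',r(b,190,210,130,180,3.3))
"
```

```text
(no output)
```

View pics/za.png

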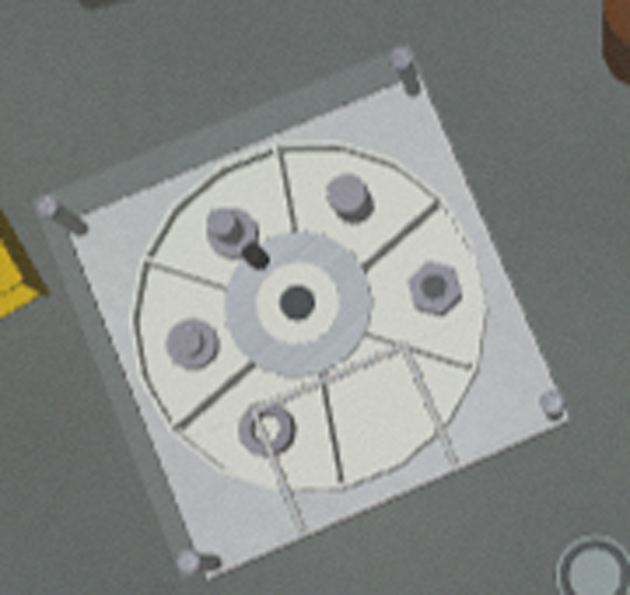

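View pics/zb.png

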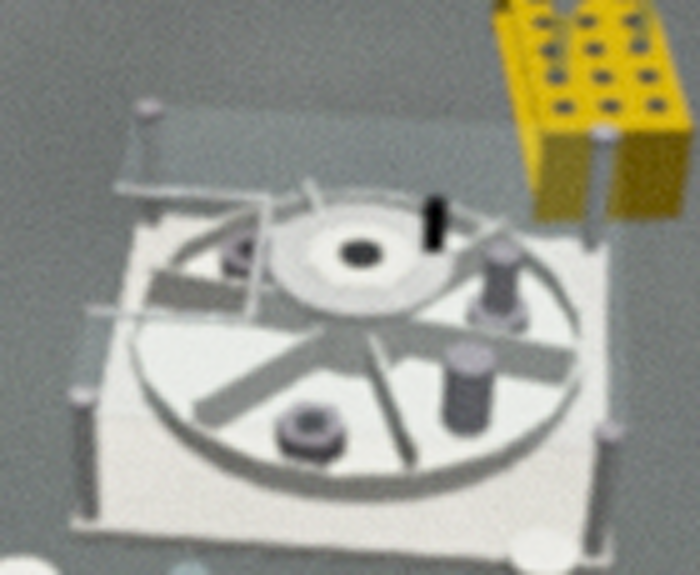

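View pics/zc.png

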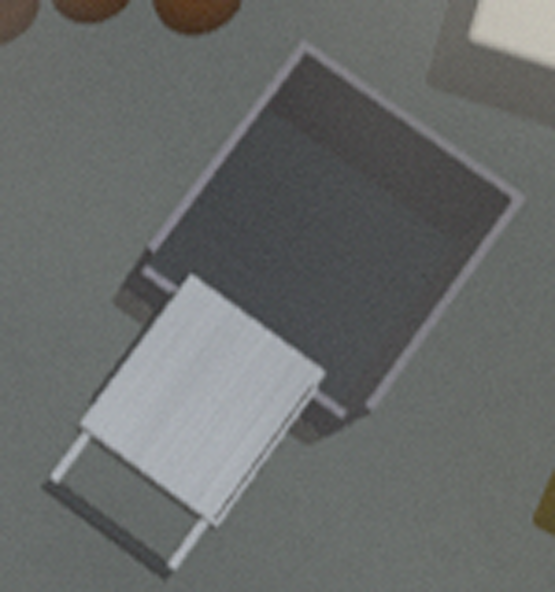

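View pics/zd.png

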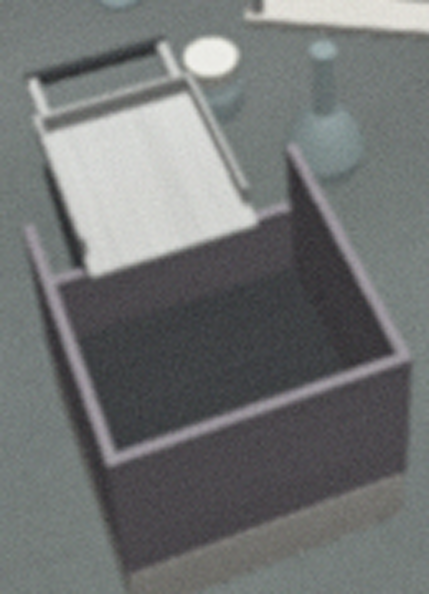

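```bash
cat > geo.py <<'E'
import numpy as np
def cam(n,tag):
    d=np.load(f'pics/{n}_{tag}.npz'); return d['K'],d['R'],d['t']
def ray(n,tag,uv,z):
    K,R,t=cam(n,tag); c=-R.T@t
    d=R.T@np.linalg.solve(K,np.array([uv[0],uv[1],1.])); return c+d*(z-c[2])/d[2]
def proj(n,tag,X):
    K,R,t=cam(n,tag); p=K@(R@np.array(X,float)+t); return p[:2]/p[2]
E
python3 - <<'E'
import numpy as np
from geo import *
np.set_printoptions(precision=1,suppress=True)
Z=lambda x,y:(105+x/3.5-.36,140+y/3.5-.36)
P=[ray('top','a',Z(*p),90) for p in [(402,57),(47,207),(188,562),(551,403)]]
P=np.array(P);print(P); print('c',P.mean(0),[np.linalg.norm(P[i]-P[i-1]) for i in range(4)])
c=P.mean(0)
e=(P[0]+P[1]-P[2]-P[3]);print('yaw',np.arctan2(e[1],e[0]))
e=(P[1]+P[2]-P[0]-P[3]);print('yaw',np.arctan2(-e[0],e[1]))
for n,p,z in [('hub',(297,303),93),('pegtop',(250,247),123),('pegbot',(266,263),93),('tall top',(226,224),82),('tall flange',(235,236),40),('stub',(192,340),50),('win1',(260,405),90),('win2',(400,347),90),('we1',(302,528),90),('we2',(455,463),90)]:
    X=ray('top','a',Z(*p),z); print(n,X,X-c,np.hypot(*(X-c)[:2]),np.arctan2((X-c)[1],(X-c)[0]))
Z=lambda x,y:(250+x/5-.4,110+y/5-.4)
for n,p,z in [('hub',(360,254),93),('pegtop',(434,200),123),('pegbot',(434,248),93),('tall top',(504,250),82)]:
    X=ray('scene','a',Z(*p),z); print('S',n,X,X-c,np.hypot(*(X-c)[:2]),np.arctan2((X-c)[1],(X-c)[0]))
Z=lambda x,y:(320+x/3.7-.36,110+y/3.7-.36)
for n,p,z in [('bath corner L far',(305,47),160),('R far',(518,198),160),('near R',(373,406),160),('near L',(153,247),160),('handle L',(48,487),125),('handle R',(168,574),125),('hinge L',(190,277),117),('hinge R',(324,374),117),('front L',(85,427),133),('front R',(217,521),133)]:
    print(n,ray('top','a',Z(*p),z))
Z=lambda x,y:(190+x/3.3-.36,210+y/3.3-.36)
for n,p,z in [('bath corner far L',(292,150),160),('R near',(405,357),160),('L near',(115,460),160),('far L',(30,232),160),('handle L',(35,78),125),('handle R',(163,45),125),('hinge L',(92,273),117),('hinge R',(256,225),117)]:
    print('S',n,ray('scene','a',Z(*p),z))
E
```

```text
[[745.  146.3  90. ]
 [642.8 388.9  90. ]
 [400.9 288.1  90. ]
 [501.7  46.3  90. ]]
c [572.6 217.4  90. ] [np.float64(263.0173642865868), np.float64(263.2357539026086), np.float64(262.0018217703014), np.float64(262.05152247609607)]
yaw 0.39229957686782563
yaw 0.3967467675346784
hub [572.7 217.2  93. ] [ 0.1 -0.2  3. ] 0.22039431391595757 -1.298343276942186
pegtop [606.2 243.9 123. ] [33.6 26.5 33. ] 42.77661605883717 0.6673535783456133
pegbot [600.6 238.4  93. ] [28.  21.1  3. ] 35.011745871786125 0.6452681201999289
tall top [630.3 268.2  82. ] [57.7 50.8 -8. ] 76.87888786552536 0.7216014602885757
tall flange [630. 270.  40.] [ 57.4  52.6 -50. ] 77.85459114482185 0.7426222001509949
stub [554.6 297.   50. ] [-18.   79.6 -40. ] 81.58620876774927 1.793407959133844
win1 [504.2 241.9  90. ] [-68.4  24.5   0. ] 72.65259021917205 2.7979425065008
win2 [541.7 147.8  90. ] [-30.9 -69.5   0. ] 76.10933320594741 -1.9890804719933222
we1 [421.7 213.   90. ] [-150.9   -4.4    0. ] 150.97992047168955 -3.112579548274983
we2 [462.7 111.1  90. ] [-109.9 -106.3    0. ] 152.85636535559857 -2.37298295960
[... 229 characters left out ...]
284325 0.7151094901087516
S tall top [632.5 274.9  82. ] [59.9 57.5 -8. ] 83.03390594997322 0.7648372868279941
bath corner L far [ 798.2 -286.3  160. ]
R far [ 697.6 -413.4  160. ]
near R [ 568.1 -313.9  160. ]
near L [ 670.2 -184.   160. ]
handle L [ 526.4 -117.5  125. ]
handle R [ 470.8 -189.7  125. ]
hinge L [ 660.8 -214.6  117. ]
hinge R [ 596.2 -296.7  117. ]
front L [ 562.5 -141.   133. ]
front R [ 502.3 -220.2  133. ]
S bath corner far L [ 672.4 -185.7  160. ]
S R near [ 800.5 -286.3  160. ]
S L near [ 699.8 -413.9  160. ]
S far L [ 571.5 -314.2  160. ]
S handle L [ 473.3 -184.9  125. ]
S handle R [ 530.8 -117.4  125. ]
S hinge L [ 596.7 -295.7  117. ]
S hinge R [ 663.6 -216.6  117. ]
```

```bash
cat > mv.py <<'E'
import numpy as np
from bench import state
from scipy.spatial.transform import Rotation as Ro
def rot(s): w,x,y,z=s['tcp_rot']; return Ro.from_quat([x,y,z,w])
def psi(R): y=R.apply([0,1,0]); return np.arctan2(y[1],y[0])
def show():
    s=state(); R=rot(s); print('t',round(s['time_s'],2),'pos',s['ee_pos'].round(1),'psi',round(psi(R),3),'down',R.apply([1,0,0]).round(3),'gap',round(s['finger_gap']*85.4,1),'F',s['contact_force'].round(1),'q',s['q'].round(2))
    return s,R
def to(target,ps=None,roll=True):
    s,R=show(); d=R.inv().apply(np.array(target)-s['ee_pos']); print('delta tool',d.round(1),'norm',np.linalg.norm(d).round(1))
    if ps is not None:
        Rt=Ro.from_matrix(np.array([[0,np.cos(ps),np.sin(ps)],[0,np.sin(ps),-np.cos(ps)],[-1,0,0]]))
        print('turn tool',(R.inv()*Rt).as_rotvec().round(3))
E
python3 - <<'E'
from mv import *
to([603,244,230])
import numpy as np
from geo import *
# bystanders
for n,p,z in [('flask',(305,203),114),('jar',(303,247),55),('beaker',(275,303),65),('weight',(407,307),30),('reagent',(291,133),170)]:
    print(n,ray('top','a',p,z).round(0))
E
```

```text
t 0.1 pos [ 200.5 -644.1  230.5] psi -1.269 down [-0.     0.001 -1.   ] gap 85.2 F [-0.1 -0.1  0.3] q [ 1.19  0.58  0.02  1.44 -0.02  1.13 -0.06]
delta tool [   1.6 -728.4 -648.3] norm 975.1
flask [620. -57. 114.]
jar [522. -53.  55.]
beaker [389.  18.  65.]
weight [ 373. -304.   30.]
reagent [773. -26. 170.]
```

Request:
arm_command(series=[{"dy": -15, "dz": -13}, {"dy": -25, "dz": -22}, {"dy": -30, "dz": -27}, {"dy": -30, "dz": -27}, {"dy": -30, "dz": -27}, {"dy": -30, "dz": -27}, {"dy": -30, "dz": -27}, {"dy": -30, "dz": -27}, {"dy": -30, "dz": -27}, {"dy": -30, "dz": -27}, {"dy": -30, "dz": -27}, {"dy": -30, "dz": -27}, {"dy": -30, "dz": -27}, {"dy": -30, "dz": -27}, {"dy": -30, "dz": -27}, {"dy": -30, "dz": -27}, {"dy": -30, "dz": -27}, {"dy": -30, "dz": -27}, {"dy": -25, "dz": -22}, {"dy": -15, "dz": -13}], hand=45)

```text
invalid input
```

```bash
python3 -c "
from mv import *
to([603,244,160],-1.27)"
```

```text
t 0.1 pos [ 200.5 -644.1  230.5] psi -1.269 down [-0.     0.001 -1.   ] gap 85.2 F [-0.1 -0.1  0.3] q [ 1.19  0.58  0.02  1.44 -0.02  1.13 -0.06]
delta tool [  71.6 -728.3 -648.3] norm 977.6
turn tool [0.001 0.    0.001]
```

Request:
arm_command(series=[{"dx": 0, "dy": -15, "dz": -13, "wx": 0, "wy": 0, "wz": 0}], hand=45)

```text
time_s: 0.18
ee_pos: [205.9, -628.4, 230.3]
tcp_rot: [-0.105, -0.698, -0.105, 0.7]
contact_force: [-0.8, 1.3, -0.1]
finger_gap: 0.887
```

Request:
arm_command(series=[{"dx": 0, "dy": -25, "dz": -22, "wx": 0, "wy": 0, "wz": 0}, {"dx": 0, "dy": -30, "dz": -27, "wx": 0, "wy": 0, "wz": 0}, {"dx": 0, "dy": -30, "dz": -27, "wx": 0, "wy": 0, "wz": 0}, {"dx": 0, "dy": -30, "dz": -27, "wx": 0, "wy": 0, "wz": 0}, {"dx": 0, "dy": -30, "dz": -27, "wx": 0, "wy": 0, "wz": 0}, {"dx": 0, "dy": -30, "dz": -27, "wx": 0, "wy": 0, "wz": 0}, {"dx": 0, "dy": -30, "dz": -27, "wx": 0, "wy": 0, "wz": 0}, {"dx": 0, "dy": -30, "dz": -27, "wx": 0, "wy": 0, "wz": 0}, {"dx": 0, "dy": -30, "dz": -27, "wx": 0, "wy": 0, "wz": 0}, {"dx": 0, "dy": -30, "dz": -27, "wx": 0, "wy": 0, "wz": 0}, {"dx": 0, "dy": -30, "dz": -27, "wx": 0, "wy": 0, "wz": 0}, {"dx": 0, "dy": -30, "dz": -27, "wx": 0, "wy": 0, "wz": 0}, {"dx": 0, "dy": -30, "dz": -27, "wx": 0, "wy": 0, "wz": 0}, {"dx": 0, "dy": -30, "dz": -27, "wx": 0, "wy": 0, "wz": 0}, {"dx": 0, "dy": -30, "dz": -27, "wx": 0, "wy": 0, "wz": 0}, {"dx": 0, "dy": -30, "dz": -27, "wx": 0, "wy": 0, "wz": 0}, {"dx": 0, "dy": -30, "dz": -27, "wx": 0, "wy": 0, "wz": 0}, {"dx": 0, "dy": -25, "dz": -22, "wx": 0, "wy": 0, "wz": 0}, {"dx": 0, "dy": -15, "dz": -13, "wx": 0, "wy": 0, "wz": 0}])

```text
time_s: 1.77
ee_pos: [514.4, 43.9, 231.1]
tcp_rot: [0.107, 0.699, 0.108, -0.699]
contact_force: [0.2, 0.3, 0.1]
finger_gap: 0.529
```

```bash
python3 -c "
from mv import *
to([603,244,160],-1.27)"
```

```text
t 1.77 pos [514.4  43.9 231.1] psi -1.265 down [ 0.     0.002 -1.   ] gap 45.2 F [0.2 0.3 0.1] q [-0.02  0.34 -0.21  1.85  0.09  0.96 -1.53]
delta tool [  71.4 -164.1 -144.7] norm 230.1
turn tool [ 0.005 -0.001  0.002]
```

Request:
arm_command(series=[{"dx": 0, "dy": -28, "dz": -25, "wx": 0, "wy": 0, "wz": 0}, {"dx": 5, "dy": -28, "dz": -25, "wx": 0, "wy": 0, "wz": 0}, {"dx": 15, "dy": -28, "dz": -25, "wx": 0, "wy": 0, "wz": 0}, {"dx": 15, "dy": -28, "dz": -25, "wx": 0, "wy": 0, "wz": 0}, {"dx": 15, "dy": -28, "dz": -25, "wx": 0, "wy": 0, "wz": 0}, {"dx": 15, "dy": -18, "dz": -15, "wx": 0, "wy": 0, "wz": 0}, {"dx": 6, "dy": -6, "dz": -5, "wx": 0, "wy": 0, "wz": 0}, {"dx": 0, "dy": 0, "dz": 0, "wx": 0, "wy": 0, "wz": 0}])

```text
time_s: 2.43
ee_pos: [602.0, 241.3, 157.7]
tcp_rot: [-0.107, -0.698, -0.108, 0.7]
contact_force: [-1.0, -0.2, 0.2]
finger_gap: 0.528
```

```bash
python3 -c "
from mv import *
to([603,244,100],-1.27)"; python3 snap.py b; python3 -c "
import cv2
a=cv2.imread('pics/scene_b.png');cv2.imwrite('pics/zb2.png',cv2.resize(a[60:230,220:420],None,fx=4,fy=3.5,interpolation=2))"
```

```text
t 2.43 pos [602.  241.3 157.7] psi -1.266 down [-0.004 -0.    -1.   ] gap 45.1 F [-1.  -0.2  0.2] q [-0.33  0.61 -0.21  1.6   0.15  0.96 -1.85]
delta tool [57.7 -2.2 -2. ] norm 57.8
turn tool [0.004 0.004 0.001]
```

View pics/zb2.png

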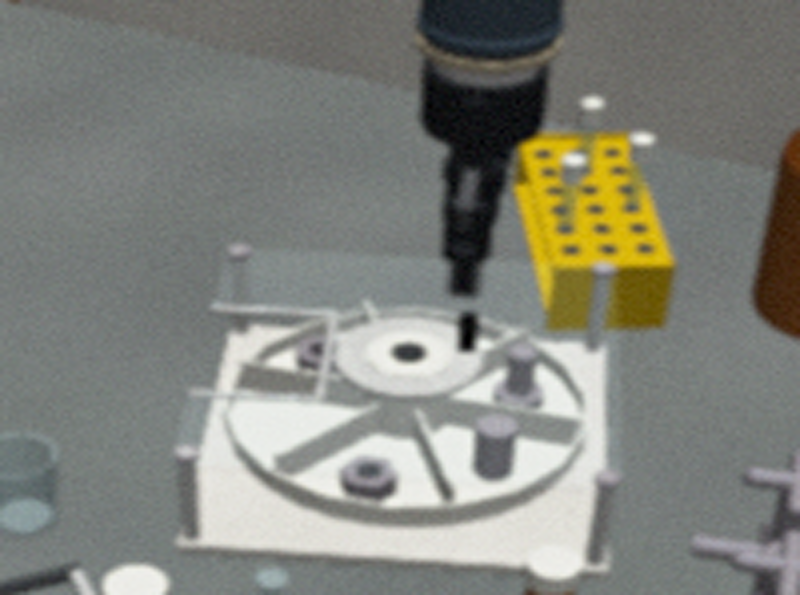

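The gripper is just above the peg (zoom (467,330)). Next I descend and grip it.

Request:
arm_command(series=[{"dx": 15, "dy": -1, "dz": -1, "wx": 0, "wy": 0, "wz": 0}, {"dx": 18, "dy": -1, "dz": -1, "wx": 0, "wy": 0, "wz": 0}, {"dx": 15, "dy": 0, "dz": 0, "wx": 0, "wy": 0, "wz": 0}, {"dx": 8, "dy": 0, "dz": 0, "wx": 0, "wy": 0, "wz": 0}, {"dx": 0, "dy": 0, "dz": 0, "wx": 0, "wy": 0, "wz": 0}])

```text
time_s: 2.95
ee_pos: [604.0, 239.3, 103.6]
tcp_rot: [-0.106, -0.699, -0.105, 0.7]
contact_force: [-0.4, 0.1, 0.1]
finger_gap: 0.526
```

Request:
arm_command(series=[{"dx": 0, "dy": 0, "dz": 0, "wx": 0, "wy": 0, "wz": 0}, {"dx": 0, "dy": 0, "dz": 0, "wx": 0, "wy": 0, "wz": 0}, {"dx": 0, "dy": 0, "dz": 0, "wx": 0, "wy": 0, "wz": 0}, {"dx": 0, "dy": 0, "dz": 0, "wx": 0, "wy": 0, "wz": 0}, {"dx": 0, "dy": 0, "dz": 0, "wx": 0, "wy": 0, "wz": 0}, {"dx": 0, "dy": 0, "dz": 0, "wx": 0, "wy": 0, "wz": 0}], hand=5, grip_force=25)

```text
time_s: 3.45
ee_pos: [605.3, 242.3, 105.8]
tcp_rot: [0.106, 0.7, 0.107, -0.698]
contact_force: [-0.1, 1.7, 7.6]
finger_gap: 0.151
```

```bash
python3 -c "
from mv import *
s,R=show()
import numpy as np
c=np.array([572.4,218.]);p=s['ee_pos'][:2]-c;print(np.hypot(*p),np.arctan2(p[1],p[0]))
# per-row displacement for arc: in tool frame constant when tool turns with arc
phi0=np.arctan2(p[1],p[0]);ps=psi(R);r=40;da=2.79/28
for k in range(3):
  a=phi0+k*da
  d=np.array([r*(np.cos(a+da)-np.cos(a)),r*(np.sin(a+da)-np.sin(a))]);q=ps+k*da
  print(da,'dy',d@[np.cos(q),np.sin(q)],'dz',d@[np.sin(q),-np.cos(q)])
"
```

```text
t 3.45 pos [605.3 242.3 105.8] psi -1.269 down [ 0.002  0.001 -1.   ] gap 12.9 F [-0.1  1.7  7.6] q [-0.33  0.66 -0.2   1.64  0.16  0.85 -1.87]
40.92858987884467 0.6352757214314132
0.09964285714285714 dy -3.695050874033184 dz 1.489757658081135
0.09964285714285714 dy -3.695050874033179 dz 1.4897576580811398
0.09964285714285714 dy -3.695050874033183 dz 1.489757658081137
```

Request:
arm_command(series=[{"dx": 0, "dy": -3.7, "dz": 1.5, "wx": -0.1, "wy": 0, "wz": 0}, {"dx": 0, "dy": -3.7, "dz": 1.5, "wx": -0.1, "wy": 0, "wz": 0}, {"dx": 0, "dy": -3.7, "dz": 1.5, "wx": -0.1, "wy": 0, "wz": 0}, {"dx": 0, "dy": -3.7, "dz": 1.5, "wx": -0.1, "wy": 0, "wz": 0}, {"dx": 0, "dy": -3.7, "dz": 1.5, "wx": -0.1, "wy": 0, "wz": 0}, {"dx": 0, "dy": 0, "dz": 0, "wx": 0, "wy": 0, "wz": 0}])

```text
time_s: 3.95
ee_pos: [588.4, 254.5, 105.8]
tcp_rot: [0.278, 0.65, 0.278, -0.65]
contact_force: [-4.3, -0.9, 10.0]
finger_gap: 0.148
```

```bash
python3 -c "
from mv import *
s,R=show()
import numpy as np
c=np.array([572.4,218.]);p=s['ee_pos'][:2]-c;print(np.hypot(*p),np.arctan2(p[1],p[0]))"; python3 snap.py c; python3 -c "
import cv2
a=cv2.imread('pics/scene_c.png');cv2.imwrite('pics/zc2.png',cv2.resize(a[60:230,220:420],None,fx=4,fy=3.5,interpolation=2))"
```

```text
t 3.95 pos [588.4 254.5 105.8] psi -0.762 down [ 0.  0. -1.] gap 12.6 F [-4.3 -0.9 10. ] q [-0.27  0.66 -0.34  1.67  0.28  0.86 -1.49]
39.85933817915125 1.1578255181436325
```

View pics/zc2.png

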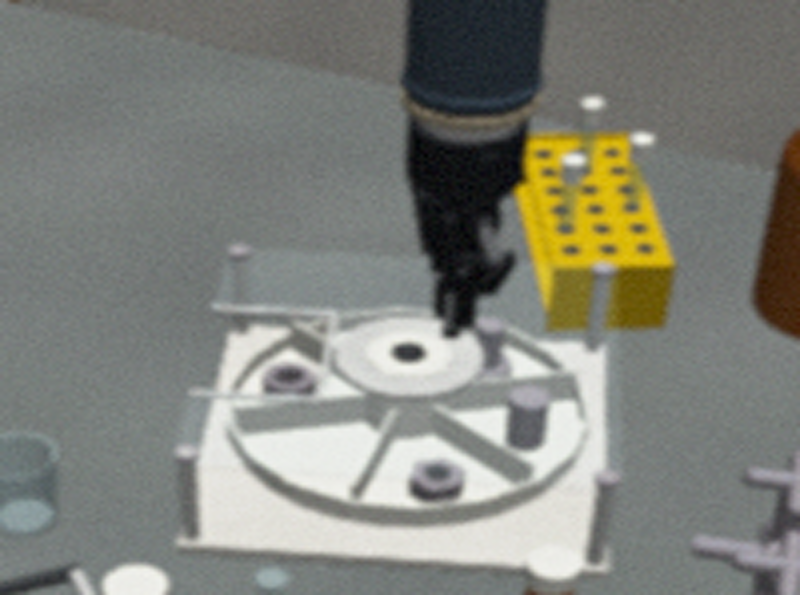

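Request:
arm_command(series=[{"dx": 0, "dy": -3.7, "dz": 1.5, "wx": -0.1, "wy": 0, "wz": 0}, {"dx": 0, "dy": -3.7, "dz": 1.5, "wx": -0.1, "wy": 0, "wz": 0}, {"dx": 0, "dy": -3.7, "dz": 1.5, "wx": -0.1, "wy": 0, "wz": 0}, {"dx": 0, "dy": -3.7, "dz": 1.5, "wx": -0.1, "wy": 0, "wz": 0}, {"dx": 0, "dy": -3.7, "dz": 1.5, "wx": -0.1, "wy": 0, "wz": 0}, {"dx": 0, "dy": -3.7, "dz": 1.5, "wx": -0.1, "wy": 0, "wz": 0}, {"dx": 0, "dy": -3.7, "dz": 1.5, "wx": -0.1, "wy": 0, "wz": 0}, {"dx": 0, "dy": -3.7, "dz": 1.5, "wx": -0.1, "wy": 0, "wz": 0}, {"dx": 0, "dy": -3.7, "dz": 1.5, "wx": -0.1, "wy": 0, "wz": 0}, {"dx": 0, "dy": -3.7, "dz": 1.5, "wx": -0.1, "wy": 0, "wz": 0}, {"dx": 0, "dy": -3.7, "dz": 1.5, "wx": -0.1, "wy": 0, "wz": 0}, {"dx": 0, "dy": -3.7, "dz": 1.5, "wx": -0.1, "wy": 0, "wz": 0}, {"dx": 0, "dy": -3.7, "dz": 1.5, "wx": -0.1, "wy": 0, "wz": 0}, {"dx": 0, "dy": -3.7, "dz": 1.5, "wx": -0.1, "wy": 0, "wz": 0}, {"dx": 0, "dy": -3.7, "dz": 1.5, "wx": -0.1, "wy": 0, "wz": 0}, {"dx": 0, "dy": -3.7, "dz": 1.5, "wx": -0.1, "wy": 0, "wz": 0}, {"dx": 0, "dy": -3.7, "dz": 1.5, "wx": -0.1, "wy": 0, "wz": 0}, {"dx": 0, "dy": -3.7, "dz": 1.5, "wx": -0.1, "wy": 0, "wz": 0}, {"dx": 0, "dy": -3.7, "dz": 1.5, "wx": -0.1, "wy": 0, "wz": 0}, {"dx": 0, "dy": 0, "dz": 0, "wx": 0, "wy": 0, "wz": 0}])

```text
time_s: 5.72
ee_pos: [533.1, 220.2, 105.7]
tcp_rot: [0.691, 0.152, 0.69, -0.153]
contact_force: [-3.0, -3.5, 14.7]
finger_gap: 0.148
```

```bash
python3 -c "
from mv import *
s,R=show()
import numpy as np
c=np.array([572.4,218.]);p=s['ee_pos'][:2]-c;print(np.hypot(*p),np.arctan2(p[1],p[0])%6.283)"; python3 snap.py d; python3 -c "
import cv2
a=cv2.imread('pics/scene_d.png');cv2.imwrite('pics/zd2.png',cv2.resize(a[60:230,220:420],None,fx=4,fy=3.5,interpolation=2))"
```

```text
t 5.72 pos [533.1 220.2 105.7] psi 1.136 down [ 0.001 -0.002 -1.   ] gap 12.6 F [-3.  -3.5 14.7] q [ 0.06  0.7  -0.87  1.83  0.66  0.93  0.02]
39.36632496240471 3.08610332268144
```

View pics/zd2.png

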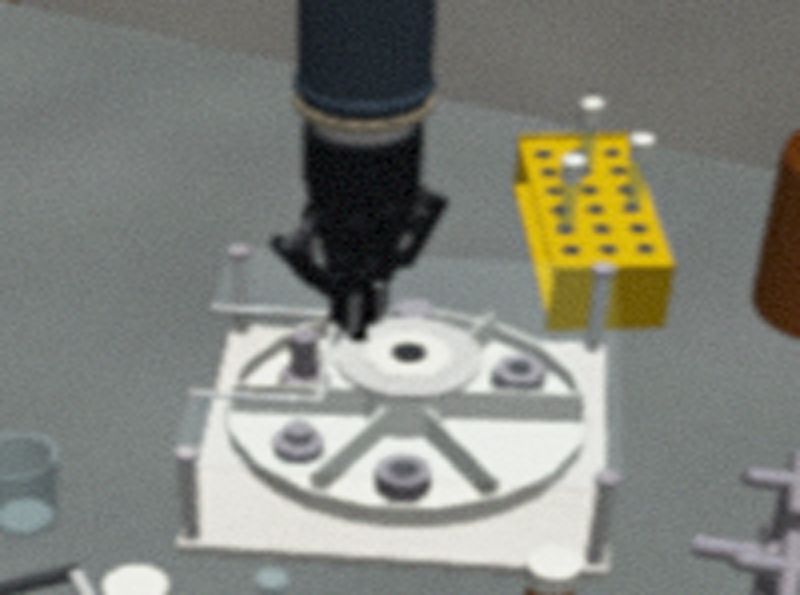

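```bash
python3 -c "
from geo import *
X=ray('scene','d',(220+303/4-.4,60+335/3.5-.4),82);c=np.array([572.5,218,82]);print(X,np.hypot(*(X-c)[:2]),np.arctan2(*(X-c)[1::-1])%6.283)"
```

```text
[490.8464756  220.69058129  82.        ] 81.69784130674228 3.108653375741498
```

Request:
arm_command(series=[{"dx": 0, "dy": -3.7, "dz": 1.5, "wx": -0.1, "wy": 0, "wz": 0}, {"dx": 0, "dy": -3.7, "dz": 1.5, "wx": -0.1, "wy": 0, "wz": 0}, {"dx": 0, "dy": -3.7, "dz": 1.5, "wx": -0.1, "wy": 0, "wz": 0}, {"dx": 0, "dy": -3.7, "dz": 1.5, "wx": -0.1, "wy": 0, "wz": 0}, {"dx": 0, "dy": -1.2, "dz": 0.5, "wx": -0.03, "wy": 0, "wz": 0}, {"dx": 0, "dy": 0, "dz": 0, "wx": 0, "wy": 0, "wz": 0}])

```text
time_s: 6.32
ee_pos: [535.1, 204.4, 105.7]
tcp_rot: [0.708, 0.003, 0.707, -0.003]
contact_force: [-3.8, -2.3, 14.8]
finger_gap: 0.144
```

Request:
arm_command(series=[{"dx": 0, "dy": 0, "dz": 0, "wx": 0, "wy": 0, "wz": 0}, {"dx": 0, "dy": 0, "dz": 0, "wx": 0, "wy": 0, "wz": 0}, {"dx": 0, "dy": 0, "dz": 0, "wx": 0, "wy": 0, "wz": 0}, {"dx": 0, "dy": 0, "dz": 0, "wx": 0, "wy": 0, "wz": 0}, {"dx": -10, "dy": 0, "dz": 0, "wx": 0, "wy": 0, "wz": 0}, {"dx": -20, "dy": 0, "dz": 0, "wx": 0, "wy": 0, "wz": 0}, {"dx": -25, "dy": 0, "dz": 0, "wx": 0, "wy": 0, "wz": 0}, {"dx": -15, "dy": 0, "dz": 0, "wx": 0, "wy": 0, "wz": 0}], hand=40)

```text
time_s: 6.98
ee_pos: [534.8, 205.8, 176.9]
tcp_rot: [0.708, 0.004, 0.707, -0.003]
contact_force: [-0.8, 1.1, 0.0]
finger_gap: 0.466
```

```bash
python3 -c "
from mv import *
s,R=show()"; python3 snap.py e; python3 -c "
import cv2
a=cv2.imread('pics/scene_e.png');cv2.imwrite('pics/ze2.png',cv2.resize(a[110:230,240:390],None,fx=5,fy=5,interpolation=2))
a=cv2.imread('pics/top_e.png');cv2.imwrite('pics/ze3.png',cv2.resize(a[140:310,105:285],None,fx=3.5,fy=3.5,interpolation=2))"
```

```text
t 6.98 pos [534.8 205.8 176.9] psi 1.562 down [ 0.001  0.001 -1.   ] gap 39.8 F [-0.8  1.1  0. ] q [ 0.19  0.66 -1.05  1.76  0.64  1.1   0.49]
```

View pics/ze2.png

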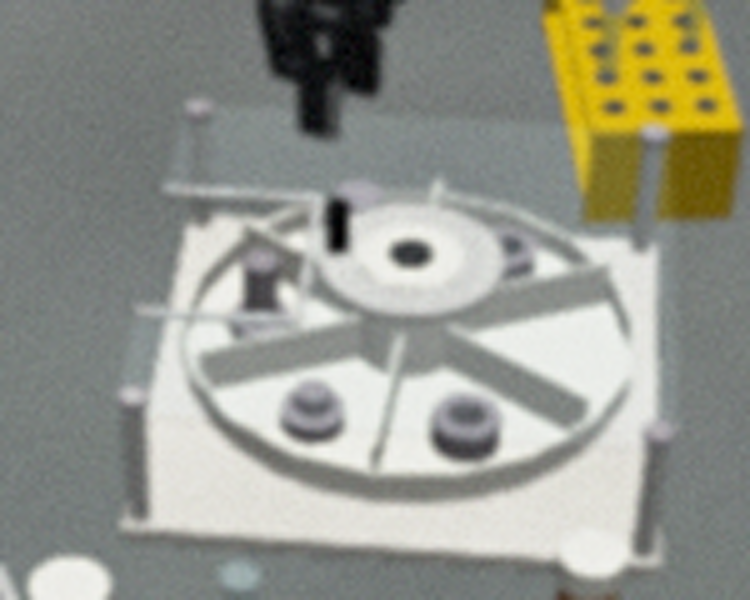

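View pics/ze3.png

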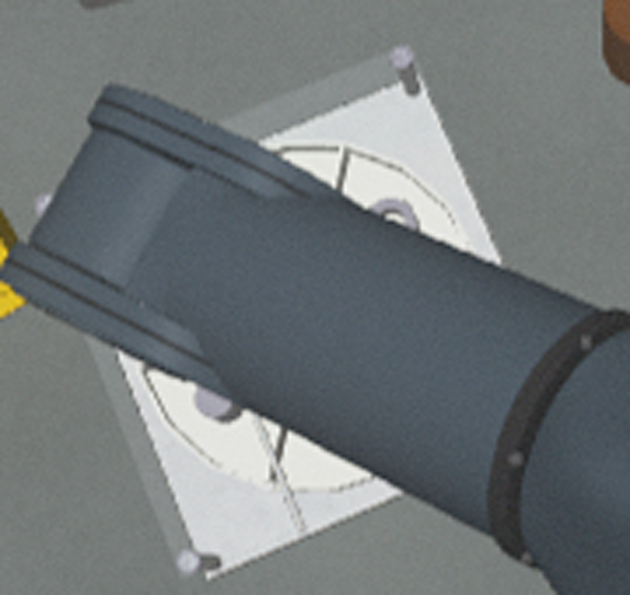

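```bash
python3 -c "
from geo import *
c=np.array([572.5,218,82])
for uv,z in (((262,257),82),((262,320),38)):
  X=ray('scene','e',(240+uv[0]/5-.4,110+uv[1]/5-.4),z);print(X,np.hypot(*(X-c)[:2]),np.arctan2(*(X-c)[1::-1])%6.283)"
```

```text
[495.31715323 193.31433736  82.        ] 81.03439871538538 3.4509592802984765
[494.98921569 193.66351059  38.        ] 81.24153125926003 3.4456359025891294
```

Request:
arm_command(series=[{"dx": -5, "dy": 0, "dz": 0, "wx": 0.11, "wy": 0, "wz": 0}, {"dx": -5, "dy": 0, "dz": 0, "wx": 0.11, "wy": 0, "wz": 0}, {"dx": -5, "dy": 0, "dz": 0, "wx": 0.11, "wy": 0, "wz": 0}, {"dx": -5, "dy": 0, "dz": 0, "wx": 0.11, "wy": 0, "wz": 0}, {"dx": 0, "dy": 0, "dz": 0, "wx": 0.11, "wy": 0, "wz": 0}, {"dx": 0, "dy": 0, "dz": 0, "wx": 0.11, "wy": 0, "wz": 0}, {"dx": 0, "dy": 0, "dz": 0, "wx": 0.11, "wy": 0, "wz": 0}, {"dx": 0, "dy": 0, "dz": 0, "wx": 0.11, "wy": 0, "wz": 0}, {"dx": 0, "dy": 0, "dz": 0, "wx": 0.11, "wy": 0, "wz": 0}, {"dx": 0, "dy": 0, "dz": 0, "wx": 0.11, "wy": 0, "wz": 0}, {"dx": 0, "dy": 0, "dz": 0, "wx": 0.11, "wy": 0, "wz": 0}, {"dx": 0, "dy": 0, "dz": 0, "wx": 0.11, "wy": 0, "wz": 0}, {"dx": 0, "dy": 0, "dz": 0, "wx": 0.11, "wy": 0, "wz": 0}, {"dx": 0, "dy": 0, "dz": 0, "wx": 0.11, "wy": 0, "wz": 0}, {"dx": 0, "dy": 0, "dz": 0, "wx": 0.11, "wy": 0, "wz": 0}, {"dx": 0, "dy": 0, "dz": 0, "wx": 0.11, "wy": 0, "wz": 0}, {"dx": 0, "dy": 0, "dz": 0, "wx": 0.11, "wy": 0, "wz": 0}, {"dx": 0, "dy": 0, "dz": 0, "wx": 0.11, "wy": 0, "wz": 0}, {"dx": 0, "dy": 0, "dz": 0, "wx": 0.11, "wy": 0, "wz": 0}, {"dx": 0, "dy": 0, "dz": 0, "wx": 0.11, "wy": 0, "wz": 0}])

```text
time_s: 8.75
ee_pos: [534.3, 204.9, 194.0]
tcp_rot: [-0.316, -0.632, -0.316, 0.633]
contact_force: [-0.0, 0.2, -0.5]
finger_gap: 0.466
```

```bash
python3 -c "
from mv import *
to([497,187,150],-1.177)"
```

```text
t 8.75 pos [534.3 204.9 194. ] psi -0.644 down [-0.001 -0.    -1.   ] gap 39.8 F [-0.   0.2 -0.5] q [-0.14  0.49 -0.47  1.75  0.26  0.96 -1.35]
delta tool [ 44.  -19.1  36.7] norm 60.4
turn tool [0.533 0.001 0.   ]
```

Request:
arm_command(series=[{"dx": 6, "dy": 0, "dz": 0, "wx": 0.11, "wy": 0, "wz": 0}, {"dx": 6, "dy": 0, "dz": 0, "wx": 0.11, "wy": 0, "wz": 0}, {"dx": 6, "dy": 0, "dz": 0, "wx": 0.11, "wy": 0, "wz": 0}, {"dx": 6, "dy": 0, "dz": 0, "wx": 0.11, "wy": 0, "wz": 0}, {"dx": 6, "dy": 0, "dz": 0, "wx": 0.11, "wy": 0, "wz": 0}, {"dx": 0, "dy": 0, "dz": 15, "wx": 0, "wy": 0, "wz": 0}, {"dx": 0, "dy": 0, "dz": 15, "wx": 0, "wy": 0, "wz": 0}, {"dx": 0, "dy": 0, "dz": 8, "wx": 0, "wy": 0, "wz": 0}, {"dx": 0, "dy": 0, "dz": 0, "wx": 0, "wy": 0, "wz": 0}])

```text
time_s: 9.5
ee_pos: [497.8, 190.1, 164.2]
tcp_rot: [-0.135, -0.694, -0.134, 0.695]
contact_force: [0.1, -0.2, 0.6]
finger_gap: 0.469
```

```bash
python3 snap.py f; python3 -c "
from mv import *
to([496.5,191,120],-1.2)
import cv2
a=cv2.imread('pics/scene_f.png');cv2.imwrite('pics/zf2.png',cv2.resize(a[80:230,240:390],None,fx=5,fy=4,interpolation=2))
a=cv2.imread('pics/top_f.png');cv2.imwrite('pics/zf3.png',cv2.resize(a[140:310,105:285],None,fx=3.5,fy=3.5,interpolation=2))"
```

```text
t 9.6 pos [499.9 191.  164.6] psi -1.189 down [ 0.001  0.    -1.   ] gap 39.8 F [ 0.2  0.8 -0.4] q [-0.23  0.45 -0.32  1.89  0.19  0.83 -1.84]
delta tool [44.6 -1.2  3.2] norm 44.7
turn tool [ 0.011 -0.001  0.   ]
```

View pics/zf2.png

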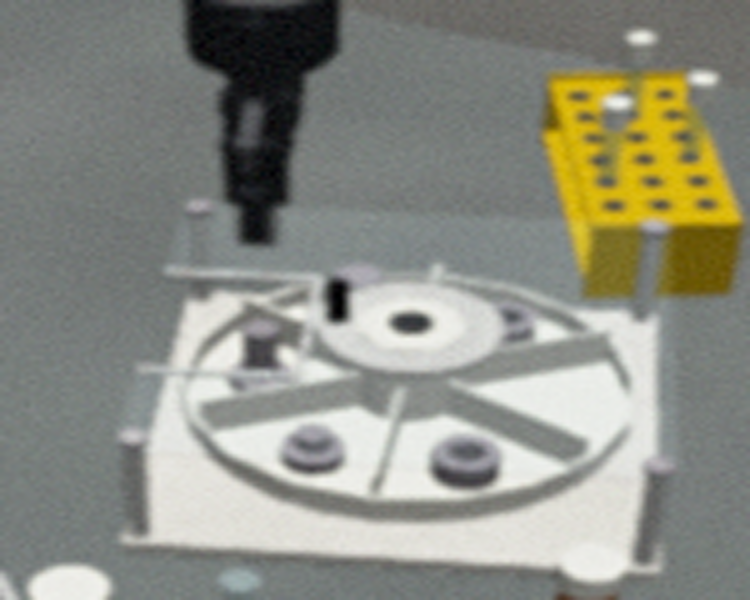

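View pics/zf3.png

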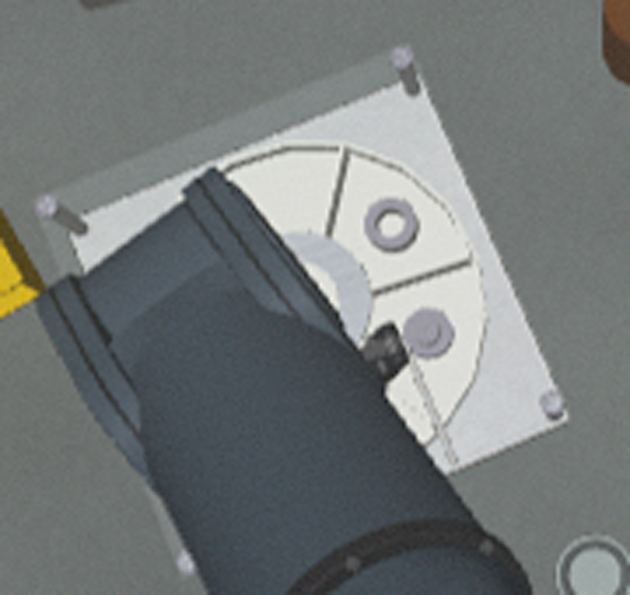

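```bash
python3 -c "
from geo import *
for X in ([499.9,191,166],[499.9,191,82],[496.5,191,82],[498,187,82]):
  p=proj('scene','f',X);print(X,(p-[240,80]+.4)*[5,4])"
```

```text
[499.9, 191, 166] [267.12408227 225.72349525]
[499.9, 191, 82] [267.32507957 329.32168781]
[496.5, 191, 82] [261.85547752 327.89068903]
[498, 187, 82] [260.72780054 331.63522434]
```

Request:
arm_command(series=[{"dx": 15, "dy": 0, "dz": 0, "wx": 0, "wy": 0, "wz": 0}, {"dx": 20, "dy": 0, "dz": 0, "wx": 0, "wy": 0, "wz": 0}, {"dx": 20, "dy": 0, "dz": 0, "wx": 0, "wy": 0, "wz": 0}, {"dx": 15, "dy": 0, "dz": 0, "wx": 0, "wy": 0, "wz": 0}, {"dx": 0, "dy": 0, "dz": 0, "wx": 0, "wy": 0, "wz": 0}])

```text
time_s: 10.02
ee_pos: [498.8, 190.6, 91.7]
tcp_rot: [-0.134, -0.693, -0.134, 0.696]
contact_force: [-0.9, 0.9, 0.2]
finger_gap: 0.466
```

```bash
python3 snap.py g; python3 -c "
from mv import *
to([500,191,56],-1.2)
import cv2
a=cv2.imread('pics/scene_g.png');cv2.imwrite('pics/zg2.png',cv2.resize(a[80:230,240:390],None,fx=5,fy=4,interpolation=2))"
```

```text
t 10.12 pos [499.8 191.1  94.2] psi -1.189 down [-0.001 -0.    -1.   ] gap 40.1 F [-0.2  0.4  0.7] q [-0.26  0.55 -0.29  1.96  0.24  0.67 -1.88]
delta tool [38.2  0.2 -0.1] norm 38.2
turn tool [0.011 0.001 0.   ]
```

View pics/zg2.png

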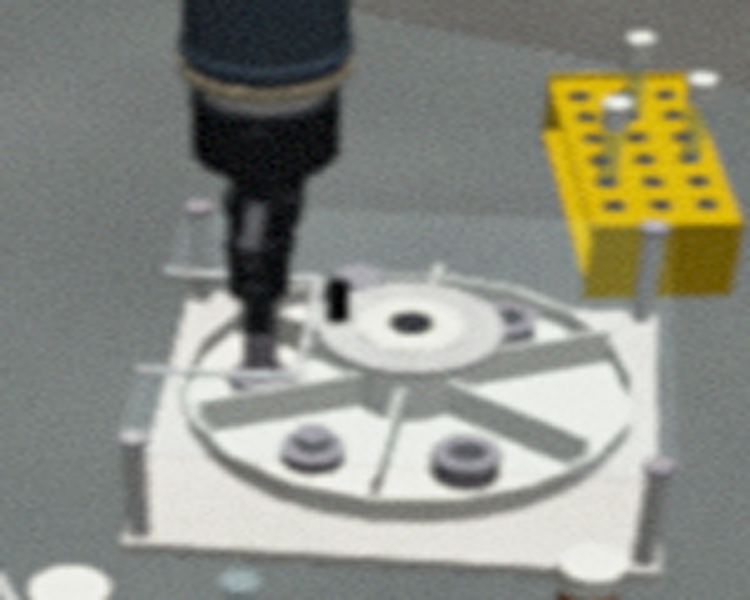

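Request:
arm_command(series=[{"dx": 10, "dy": 0, "dz": 0, "wx": 0, "wy": 0, "wz": 0}, {"dx": 12, "dy": 0, "dz": 0, "wx": 0, "wy": 0, "wz": 0}, {"dx": 10, "dy": 0, "dz": 0, "wx": 0, "wy": 0, "wz": 0}, {"dx": 5, "dy": 0, "dz": 0, "wx": 0, "wy": 0, "wz": 0}, {"dx": 0, "dy": 0, "dz": 0, "wx": 0, "wy": 0, "wz": 0}])

```text
time_s: 10.53
ee_pos: [499.0, 190.7, 56.4]
tcp_rot: [-0.134, -0.694, -0.134, 0.695]
contact_force: [0.2, 0.5, 0.3]
finger_gap: 0.466
```

Request:
arm_command(series=[{"dx": 0, "dy": 0, "dz": 0, "wx": 0, "wy": 0, "wz": 0}, {"dx": 0, "dy": 0, "dz": 0, "wx": 0, "wy": 0, "wz": 0}, {"dx": 0, "dy": 0, "dz": 0, "wx": 0, "wy": 0, "wz": 0}, {"dx": 0, "dy": 0, "dz": 0, "wx": 0, "wy": 0, "wz": 0}, {"dx": 0, "dy": 0, "dz": 0, "wx": 0, "wy": 0, "wz": 0}, {"dx": 0, "dy": 0, "dz": 0, "wx": 0, "wy": 0, "wz": 0}], hand=10, grip_force=40)

```text
time_s: 11.03
ee_pos: [499.7, 191.0, 57.7]
tcp_rot: [0.134, 0.695, 0.134, -0.694]
contact_force: [-0.2, -0.2, 2.9]
finger_gap: 0.214
```

Request:
arm_command(series=[{"dx": -5, "dy": 0, "dz": 0, "wx": 0, "wy": 0, "wz": 0}, {"dx": -10, "dy": 0, "dz": 0, "wx": 0, "wy": 0, "wz": 0}, {"dx": -15, "dy": 0, "dz": 0, "wx": 0, "wy": 0, "wz": 0}, {"dx": -20, "dy": 0, "dz": 0, "wx": 0, "wy": 0, "wz": 0}, {"dx": -20, "dy": 0, "dz": 0, "wx": 0, "wy": 0, "wz": 0}, {"dx": -20, "dy": 0, "dz": 0, "wx": 0, "wy": 0, "wz": 0}, {"dx": -20, "dy": 0, "dz": 0, "wx": 0, "wy": 0, "wz": 0}, {"dx": -20, "dy": 0, "dz": 0, "wx": 0, "wy": 0, "wz": 0}, {"dx": -15, "dy": 0, "dz": 0, "wx": 0, "wy": 0, "wz": 0}, {"dx": -5, "dy": 0, "dz": 0, "wx": 0, "wy": 0, "wz": 0}, {"dx": 0, "dy": 0, "dz": 0, "wx": 0, "wy": 0, "wz": 0}])

```text
time_s: 11.95
ee_pos: [499.9, 191.1, 209.0]
tcp_rot: [0.134, 0.695, 0.134, -0.693]
contact_force: [0.6, -0.1, -1.6]
finger_gap: 0.216
```

```bash
python3 snap.py h; python3 -c "
from mv import *
to([577,-213.5,207],-0.674)
import cv2
a=cv2.imread('pics/scene_h.png');cv2.imwrite('pics/zh2.png',cv2.resize(a[50:230,200:390],None,fx=4,fy=3.3,interpolation=2))"
```

```text
t 12.05 pos [499.  190.6 207. ] psi -1.189 down [-0. -0. -1.] gap 18.7 F [-0.4 -0.3 -0.9] q [-0.22  0.4  -0.33  1.84  0.16  0.93 -1.81]
delta tool [  0.  404.1  78.2] norm 411.5
turn tool [-0.515  0.001  0.   ]
```

View pics/zh2.png

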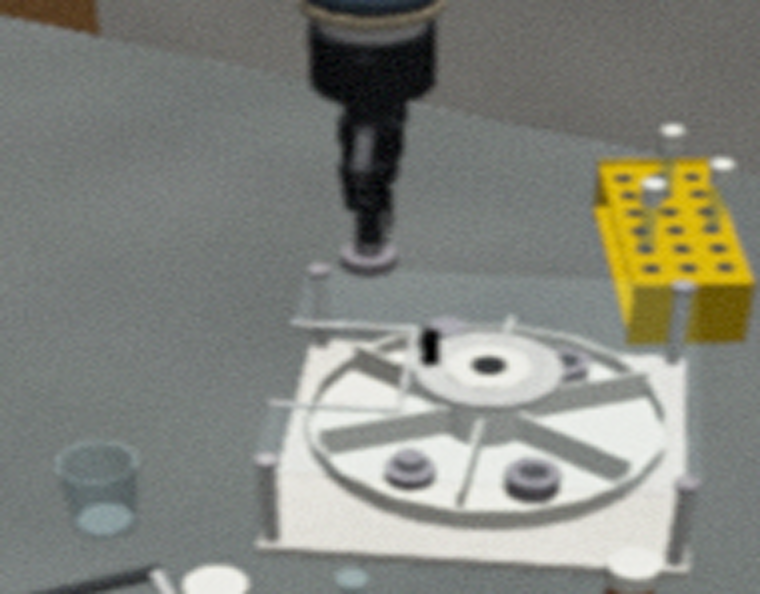

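Request:
arm_command(series=[{"dx": 0, "dy": 12, "dz": 2, "wx": 0, "wy": 0, "wz": 0}, {"dx": 0, "dy": 24, "dz": 5, "wx": 0, "wy": 0, "wz": 0}, {"dx": 0, "dy": 30, "dz": 6, "wx": 0, "wy": 0, "wz": 0}, {"dx": 0, "dy": 30, "dz": 6, "wx": 0, "wy": 0, "wz": 0}, {"dx": 0, "dy": 30, "dz": 6, "wx": 0, "wy": 0, "wz": 0}, {"dx": 0, "dy": 30, "dz": 6, "wx": 0, "wy": 0, "wz": 0}, {"dx": 0, "dy": 30, "dz": 6, "wx": 0, "wy": 0, "wz": 0}, {"dx": 0, "dy": 30, "dz": 6, "wx": 0, "wy": 0, "wz": 0}, {"dx": 0, "dy": 30, "dz": 6, "wx": 0, "wy": 0, "wz": 0}, {"dx": 0, "dy": 30, "dz": 6, "wx": 0, "wy": 0, "wz": 0}, {"dx": 0, "dy": 30, "dz": 6, "wx": 0, "wy": 0, "wz": 0}, {"dx": 0, "dy": 30, "dz": 5, "wx": 0, "wy": 0, "wz": 0}, {"dx": 0, "dy": 30, "dz": 5, "wx": 0, "wy": 0, "wz": 0}, {"dx": 0, "dy": 24, "dz": 5, "wx": 0, "wy": 0, "wz": 0}, {"dx": 0, "dy": 12, "dz": 2, "wx": 0, "wy": 0, "wz": 0}, {"dx": 0, "dy": 0, "dz": 0, "wx": 0, "wy": 0, "wz": 0}, {"dx": 0, "dy": 0, "dz": 0, "wx": 0, "wy": 0, "wz": 0}])

```text
time_s: 13.47
ee_pos: [576.0, -211.4, 206.2]
tcp_rot: [-0.133, -0.694, -0.134, 0.695]
contact_force: [0.3, 0.8, -1.6]
finger_gap: 0.216
```

```bash
python3 snap.py i; python3 -c "
from mv import *
to([577,-213.5,145],-0.674)
import cv2
a=cv2.imread('pics/scene_i.png');cv2.imwrite('pics/zi2.png',cv2.resize(a[130:330,150:340],None,fx=3.5,fy=3,interpolation=2))"
```

```text
t 13.57 pos [ 576.5 -209.5  206.9] psi -1.187 down [-0.001  0.001 -1.   ] gap 18.6 F [-0.7  0.5 -1.7] q [ 0.44  0.51 -0.26  1.64  0.15  1.02 -1.05]
delta tool [61.9  4.   1. ] norm 62.0
turn tool [-0.513 -0.     0.002]
```

View pics/zi2.png

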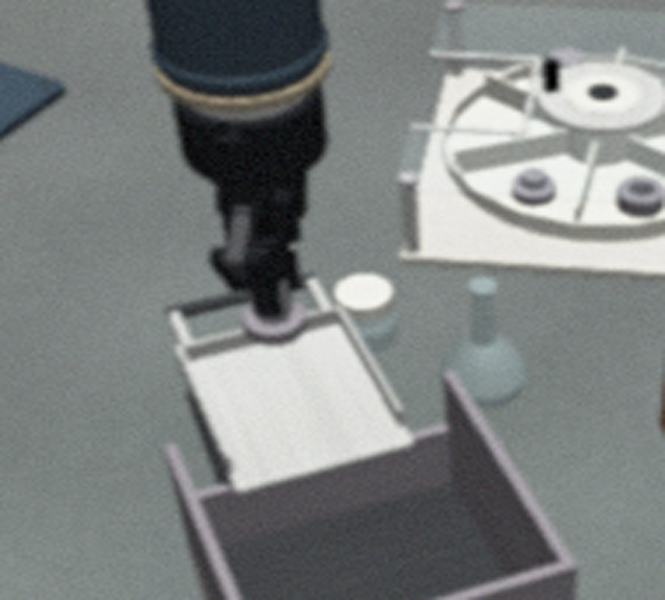

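Request:
arm_command(series=[{"dx": 8, "dy": 2, "dz": 1, "wx": 0, "wy": 0, "wz": 0}, {"dx": 14, "dy": 2, "dz": 0, "wx": 0, "wy": 0, "wz": 0}, {"dx": 14, "dy": 0, "dz": 0, "wx": 0, "wy": 0, "wz": 0}, {"dx": 12, "dy": 0, "dz": 0, "wx": 0, "wy": 0, "wz": 0}, {"dx": 6, "dy": 0, "dz": 0, "wx": 0, "wy": 0, "wz": 0}, {"dx": 4, "dy": 0, "dz": 0, "wx": 0, "wy": 0, "wz": 0}, {"dx": 2, "dy": 0, "dz": 0, "wx": 0, "wy": 0, "wz": 0}, {"dx": 0, "dy": 0, "dz": 0, "wx": 0, "wy": 0, "wz": 0}, {"dx": 0, "dy": 0, "dz": 0, "wx": 0, "wy": 0, "wz": 0}])

```text
time_s: 14.32
ee_pos: [577.7, -215.3, 147.8]
tcp_rot: [0.134, 0.694, 0.134, -0.694]
contact_force: [0.5, -0.0, -1.4]
finger_gap: 0.217
```

Request:
arm_command(series=[{"dx": 1, "dy": 0, "dz": 0, "wx": 0, "wy": 0, "wz": 0}, {"dx": 1, "dy": 0, "dz": 0, "wx": 0, "wy": 0, "wz": 0}, {"dx": 0, "dy": 0, "dz": 0, "wx": 0, "wy": 0, "wz": 0}])

```text
time_s: 14.57
ee_pos: [577.4, -215.4, 145.5]
tcp_rot: [0.134, 0.694, 0.134, -0.694]
contact_force: [-0.3, -0.1, -1.2]
finger_gap: 0.217
```

```bash
python3 snap.py j; python3 -c "
from mv import *
to([577,-213.5,143],-0.674)
import cv2
a=cv2.imread('pics/scene_j.png');cv2.imwrite('pics/zj2.png',cv2.resize(a[200:300,180:280],None,fx=6,fy=6,interpolation=2))"
```

```text
t 14.67 pos [ 577.4 -215.4  145.5] psi -1.189 down [ 0. -0. -1.] gap 18.6 F [-0.   0.2 -2.2] q [ 0.44  0.58 -0.25  1.7   0.17  0.88 -1.07]
delta tool [ 2.5 -1.9 -0.4] norm 3.1
turn tool [-0.515 -0.    -0.   ]
```

View pics/zj2.png

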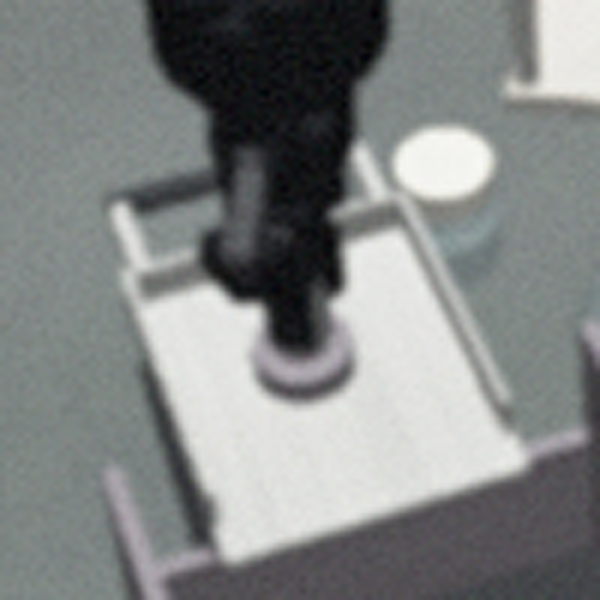

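The adapter is over the middle of the tray (flange at zoom (303,360)), about 2–3 mm up. I lower it until it makes contact.

Request:
arm_command(series=[{"dx": 1, "dy": 0, "dz": 0, "wx": 0, "wy": 0, "wz": 0}, {"dx": 1, "dy": 0, "dz": 0, "wx": 0, "wy": 0, "wz": 0}, {"dx": 0, "dy": 0, "dz": 0, "wx": 0, "wy": 0, "wz": 0}, {"dx": 0, "dy": 0, "dz": 0, "wx": 0, "wy": 0, "wz": 0}])

```text
time_s: 15.0
ee_pos: [577.3, -215.4, 143.2]
tcp_rot: [-0.134, -0.694, -0.134, 0.694]
contact_force: [-0.4, -0.5, -0.0]
finger_gap: 0.216
```

Request:
arm_command(series=[{"dx": 1, "dy": 0, "dz": 0, "wx": 0, "wy": 0, "wz": 0}, {"dx": 0, "dy": 0, "dz": 0, "wx": 0, "wy": 0, "wz": 0}, {"dx": 0, "dy": 0, "dz": 0, "wx": 0, "wy": 0, "wz": 0}])

```text
time_s: 15.25
ee_pos: [577.5, -215.4, 142.7]
tcp_rot: [0.134, 0.694, 0.134, -0.694]
contact_force: [-0.4, 0.2, 3.5]
finger_gap: 0.216
```

Contact (+3.5 N). Release and go straight up.

Request:
arm_command(series=[{"dx": 0, "dy": 0, "dz": 0, "wx": 0, "wy": 0, "wz": 0}, {"dx": 0, "dy": 0, "dz": 0, "wx": 0, "wy": 0, "wz": 0}, {"dx": 0, "dy": 0, "dz": 0, "wx": 0, "wy": 0, "wz": 0}, {"dx": 0, "dy": 0, "dz": 0, "wx": 0, "wy": 0, "wz": 0}, {"dx": -8, "dy": 0, "dz": 0, "wx": 0, "wy": 0, "wz": 0}, {"dx": -15, "dy": 0, "dz": 0, "wx": 0, "wy": 0, "wz": 0}, {"dx": -20, "dy": 0, "dz": 0, "wx": 0, "wy": 0, "wz": 0}, {"dx": -20, "dy": 0, "dz": 0, "wx": 0, "wy": 0, "wz": 0}, {"dx": -10, "dy": 0, "dz": 0, "wx": 0, "wy": 0, "wz": 0}, {"dx": 0, "dy": 0, "dz": 0, "wx": -0.1, "wy": 0, "wz": 0}, {"dx": 0, "dy": 0, "dz": 0, "wx": -0.1, "wy": 0, "wz": 0}, {"dx": 0, "dy": 0, "dz": 0, "wx": -0.1, "wy": 0, "wz": 0}, {"dx": 0, "dy": 0, "dz": 0, "wx": -0.1, "wy": 0, "wz": 0}, {"dx": 0, "dy": 0, "dz": 0, "wx": -0.11, "wy": 0, "wz": 0}, {"dx": 0, "dy": 0, "dz": 0, "wx": 0, "wy": 0, "wz": 0}], hand=35)

```text
time_s: 16.5
ee_pos: [577.2, -215.5, 215.3]
tcp_rot: [-0.306, -0.637, -0.307, 0.637]
contact_force: [-0.5, 0.4, 0.2]
finger_gap: 0.411
```

```bash
python3 snap.py k; python3 -c "
from mv import *
to([500.5,-152.5,160],-0.674)
import cv2
a=cv2.imread('pics/scene_k.png');cv2.imwrite('pics/zk2.png',cv2.resize(a[160:310,160:310],None,fx=5,fy=4,interpolation=2))"
```

```text
t 16.6 pos [ 577.3 -215.4  215.3] psi -0.683 down [-0.  0. -1.] gap 34.9 F [0.6 0.5 0.3] q [ 0.53  0.52 -0.39  1.61  0.22  1.05 -0.61]
delta tool [ 55.3 -99.2  -0.4] norm 113.6
turn tool [-0.009 -0.     0.   ]
```

View pics/zk2.png

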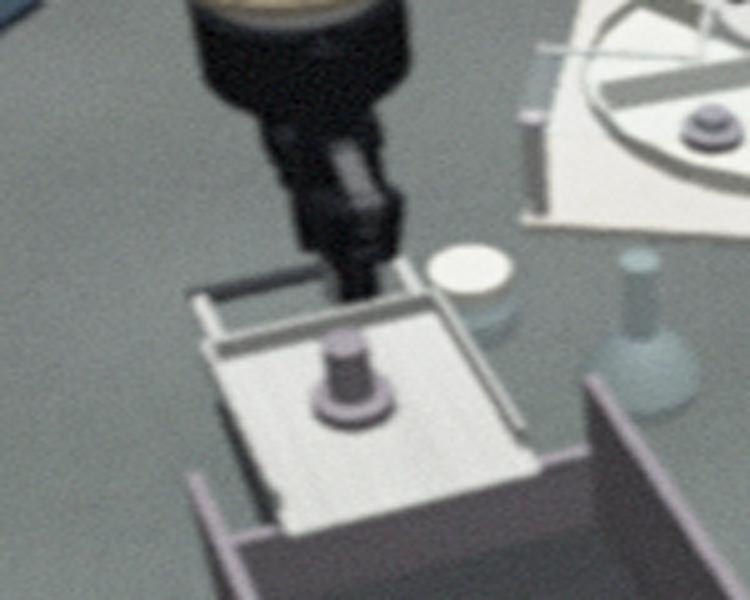

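Request:
arm_command(series=[{"dx": 0, "dy": -15, "dz": 0, "wx": 0, "wy": 0, "wz": 0}, {"dx": 0, "dy": -25, "dz": 0, "wx": 0, "wy": 0, "wz": 0}, {"dx": 0, "dy": -25, "dz": 0, "wx": 0, "wy": 0, "wz": 0}, {"dx": 5, "dy": -23, "dz": 0, "wx": 0, "wy": 0, "wz": 0}, {"dx": 15, "dy": -10, "dz": 0, "wx": 0, "wy": 0, "wz": 0}, {"dx": 20, "dy": -1, "dz": 0, "wx": 0, "wy": 0, "wz": 0}, {"dx": 15, "dy": 0, "dz": 0, "wx": 0, "wy": 0, "wz": 0}, {"dx": 5, "dy": 0, "dz": 0, "wx": 0, "wy": 0, "wz": 0}, {"dx": 0, "dy": 0, "dz": 0, "wx": 0, "wy": 0, "wz": 0}, {"dx": 0, "dy": 0, "dz": 0, "wx": 0, "wy": 0, "wz": 0}])

```text
time_s: 17.43
ee_pos: [500.7, -153.2, 155.7]
tcp_rot: [0.304, 0.638, 0.304, -0.638]
contact_force: [-0.1, 0.3, 0.5]
finger_gap: 0.413
```

```bash
python3 snap.py l; python3 -c "
from mv import *
to([500.5,-152.5,109],-0.674)
import cv2
a=cv2.imread('pics/scene_l.png');cv2.imwrite('pics/zl2.png',cv2.resize(a[160:310,160:310],None,fx=5,fy=4,interpolation=2))
a=cv2.imread('pics/top_l.png');cv2.imwrite('pics/zl3.png',cv2.resize(a[110:290,300:480],None,fx=4,fy=3.3,interpolation=2))"
```

```text
t 17.53 pos [ 501.  -153.3  156.2] psi -0.68 down [ 0.001 -0.    -1.   ] gap 34.8 F [ 0.3 -0.6  0.6] q [ 0.48  0.46 -0.4   1.92  0.24  0.8  -0.72]
delta tool [47.2 -1.  -0.3] norm 47.2
turn tool [-0.006 -0.001 -0.001]
```

View pics/zl2.png

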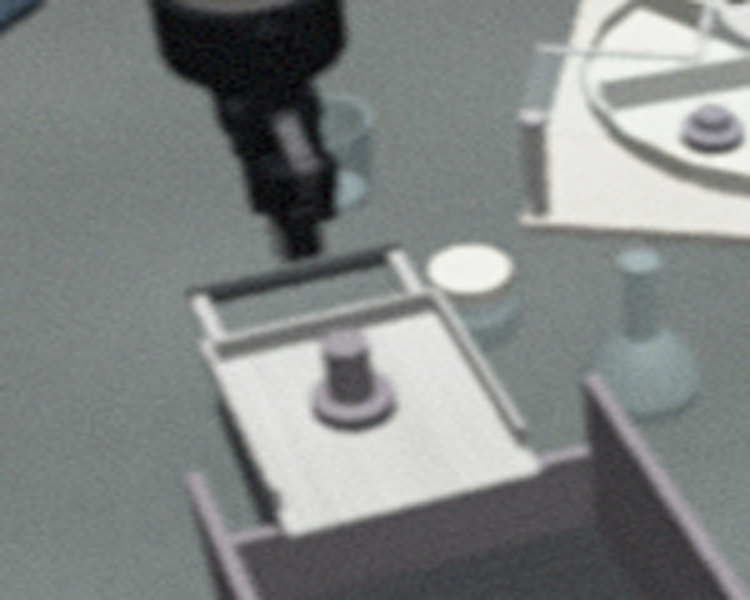

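View pics/zl3.png

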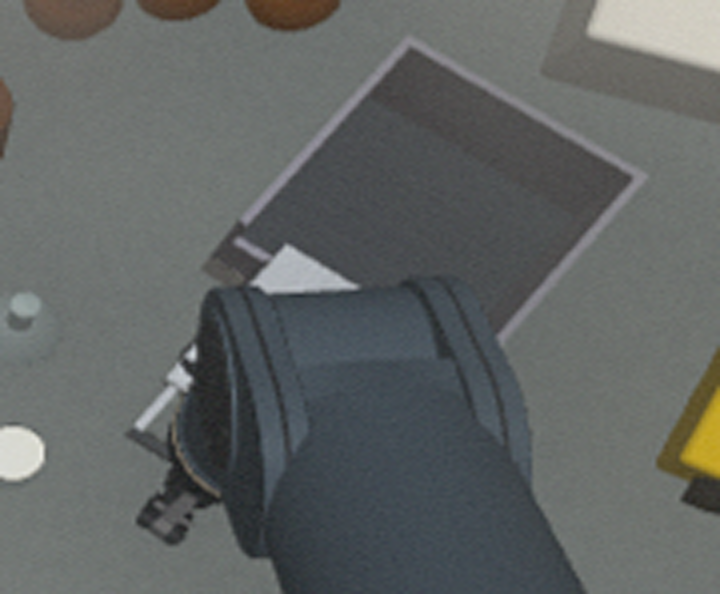

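Request:
arm_command(series=[{"dx": 10, "dy": -1, "dz": 0, "wx": 0, "wy": 0, "wz": 0}, {"dx": 12, "dy": 0, "dz": 0, "wx": 0, "wy": 0, "wz": 0}, {"dx": 12, "dy": 0, "dz": 0, "wx": 0, "wy": 0, "wz": 0}, {"dx": 8, "dy": 0, "dz": 0, "wx": 0, "wy": 0, "wz": 0}, {"dx": 4, "dy": 0, "dz": 0, "wx": 0, "wy": 0, "wz": 0}, {"dx": 0, "dy": 0, "dz": 0, "wx": 0, "wy": 0, "wz": 0}, {"dx": 0, "dy": 0, "dz": 0, "wx": 0, "wy": 0, "wz": 0}])

```text
time_s: 18.12
ee_pos: [499.6, -152.5, 109.4]
tcp_rot: [0.305, 0.638, 0.305, -0.638]
contact_force: [-0.0, 0.3, 0.0]
finger_gap: 0.412
```

Request:
arm_command(series=[{"dx": 0, "dy": 0, "dz": 0, "wx": 0, "wy": 0, "wz": 0}, {"dx": 0, "dy": 0, "dz": 0, "wx": 0, "wy": 0, "wz": 0}, {"dx": 0, "dy": 0, "dz": 0, "wx": 0, "wy": 0, "wz": 0}, {"dx": 0, "dy": 0, "dz": 0, "wx": 0, "wy": 0, "wz": 0}, {"dx": 0, "dy": 0, "dz": 0, "wx": 0, "wy": 0, "wz": 0}, {"dx": 0, "dy": 0, "dz": 0, "wx": 0, "wy": 0, "wz": 0}], hand=2, grip_force=25)

```text
time_s: 18.62
ee_pos: [501.5, -153.8, 110.2]
tcp_rot: [0.306, 0.639, 0.304, -0.637]
contact_force: [4.0, -3.6, -2.3]
finger_gap: 0.101
```

```bash
python3 snap.py m; python3 -c "
from mv import *
to([500.5,-152.5,109],-0.674)
import cv2
a=cv2.imread('pics/scene_m.png');cv2.imwrite('pics/zm2.png',cv2.resize(a[160:310,160:310],None,fx=5,fy=4,interpolation=2))"
```

```text
t 18.72 pos [ 501.5 -153.8  110.2] psi -0.68 down [ 0.004 -0.002 -1.   ] gap 8.7 F [ 4.8 -4.1 -1.5] q [ 0.46  0.52 -0.37  1.98  0.28  0.69 -0.76]
delta tool [ 1.2 -1.6 -0.4] norm 2.1
turn tool [-0.006 -0.001 -0.004]
```

View pics/zm2.png

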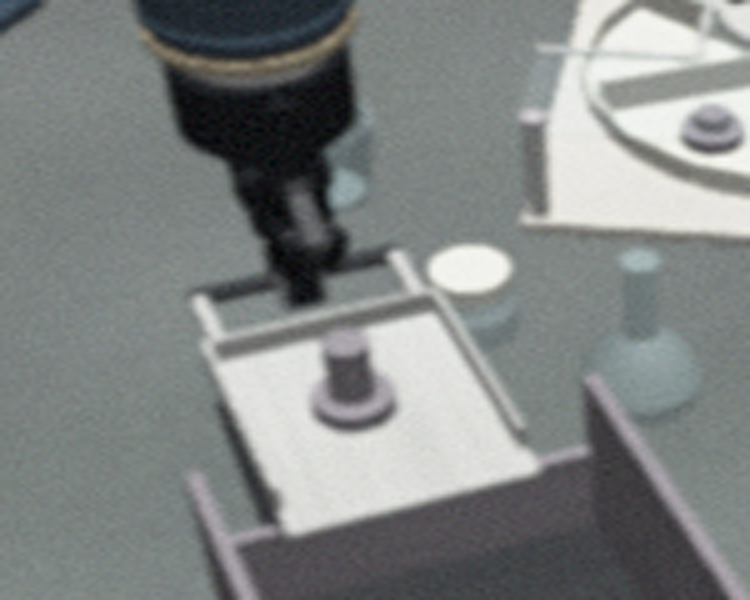

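```bash
python3 -c "
import numpy as np
th=np.r_[0,.02,.06,np.arange(.12,1.09,.06)]+.0666
x=-150.3*np.cos(th);z=150.3*np.sin(th)
print(len(th)-1);print([(round(float(-b),1),round(float(a),1)) for a,b in zip(np.diff(x),np.diff(z))])"
```

```text
19
[(-3.0, 0.2), (-6.0, 0.6), (-8.9, 1.4), (-8.8, 1.9), (-8.7, 2.5), (-8.5, 3.0), (-8.3, 3.5), (-8.1, 4.0), (-7.8, 4.5), (-7.6, 4.9), (-7.3, 5.4), (-6.9, 5.8), (-6.6, 6.2), (-6.2, 6.6), (-5.8, 6.9), (-5.3, 7.3), (-4.9, 7.6), (-4.4, 7.9), (-4.0, 8.1)]
```

Request:
arm_command(series=[{"dx": -3.0, "dy": 0.2, "dz": 0, "wx": 0, "wy": 0, "wz": 0}, {"dx": -6.0, "dy": 0.6, "dz": 0, "wx": 0, "wy": 0, "wz": 0}, {"dx": -8.9, "dy": 1.4, "dz": 0, "wx": 0, "wy": 0, "wz": 0}, {"dx": -8.8, "dy": 1.9, "dz": 0, "wx": 0, "wy": 0, "wz": 0}, {"dx": -8.7, "dy": 2.5, "dz": 0, "wx": 0, "wy": 0, "wz": 0}, {"dx": -8.5, "dy": 3.0, "dz": 0, "wx": 0, "wy": 0, "wz": 0}, {"dx": 0, "dy": 0, "dz": 0, "wx": 0, "wy": 0, "wz": 0}])

```text
time_s: 19.3
ee_pos: [509.8, -160.5, 155.3]
tcp_rot: [0.306, 0.64, 0.303, -0.637]
contact_force: [6.9, -4.8, -6.9]
finger_gap: 0.103
```

```bash
python3 snap.py n; python3 -c "
from mv import *
show()
import cv2
a=cv2.imread('pics/scene_n.png');cv2.imwrite('pics/zn2.png',cv2.resize(a[130:310,160:310],None,fx=5,fy=3.3,interpolation=2))"
```

```text
t 19.4 pos [ 509.5 -160.3  154.4] psi -0.68 down [ 0.006 -0.002 -1.   ] gap 8.9 F [ 8.7 -6.4 -6.4] q [ 0.49  0.47 -0.39  1.91  0.25  0.81 -0.72]
```

View pics/zn2.png

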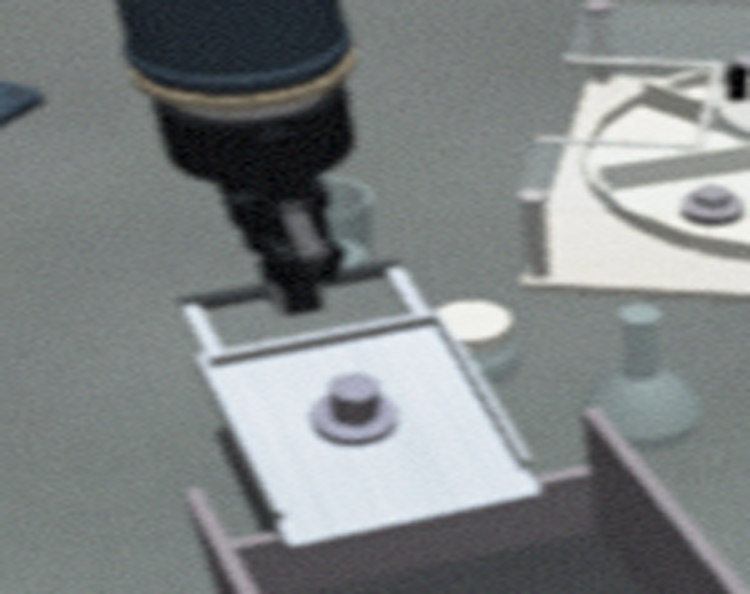

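Request:
arm_command(series=[{"dx": -8.3, "dy": 4.5, "dz": 0, "wx": 0, "wy": 0, "wz": 0}, {"dx": -8.1, "dy": 4.5, "dz": 0, "wx": 0, "wy": 0, "wz": 0}, {"dx": -7.8, "dy": 5.0, "dz": 0, "wx": 0, "wy": 0, "wz": 0}, {"dx": -7.6, "dy": 4.9, "dz": 0, "wx": 0, "wy": 0, "wz": 0}, {"dx": -7.3, "dy": 5.4, "dz": 0, "wx": 0, "wy": 0, "wz": 0}, {"dx": -6.9, "dy": 5.8, "dz": 0, "wx": 0, "wy": 0, "wz": 0}, {"dx": -6.6, "dy": 6.2, "dz": 0, "wx": 0, "wy": 0, "wz": 0}, {"dx": -6.2, "dy": 6.6, "dz": 0, "wx": 0, "wy": 0, "wz": 0}, {"dx": 0, "dy": 0, "dz": 0, "wx": 0, "wy": 0, "wz": 0}])

```text
time_s: 20.15
ee_pos: [541.1, -185.4, 213.6]
tcp_rot: [0.305, 0.638, 0.305, -0.638]
contact_force: [-3.4, 5.1, 5.3]
finger_gap: 0.1
```

```bash
python3 snap.py o; python3 -c "
from mv import *
show()
import cv2
a=cv2.imread('pics/scene_o.png');cv2.imwrite('pics/zo2.png',cv2.resize(a[130:350,150:320],None,fx=4,fy=2.7,interpolation=2))"
```

```text
t 20.25 pos [ 540.3 -184.9  212.8] psi -0.679 down [-0.001  0.001 -1.   ] gap 8.8 F [-2.2  5.5  3.7] q [ 0.52  0.46 -0.41  1.73  0.21  0.99 -0.64]
```

View pics/zo2.png

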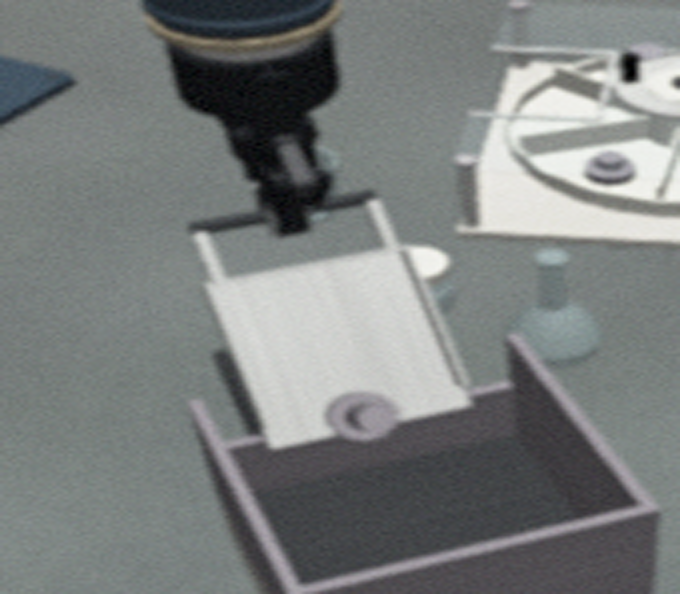

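Request:
arm_command(series=[{"dx": -5.8, "dy": 6.5, "dz": 0, "wx": 0, "wy": 0, "wz": 0}, {"dx": -5.3, "dy": 7, "dz": 0, "wx": 0, "wy": 0, "wz": 0}, {"dx": -4.9, "dy": 7.6, "dz": 0, "wx": 0, "wy": 0, "wz": 0}, {"dx": 0, "dy": 0, "dz": 0, "wx": 0, "wy": 0, "wz": 0}, {"dx": 0, "dy": 0, "dz": 0, "wx": 0, "wy": 0, "wz": 0}, {"dx": 0, "dy": 0, "dz": 0, "wx": 0, "wy": 0, "wz": 0}])

```text
time_s: 20.75
ee_pos: [556.7, -197.8, 229.3]
tcp_rot: [0.305, 0.638, 0.306, -0.638]
contact_force: [-3.7, 5.2, 9.0]
finger_gap: 0.105
```

```bash
python3 snap.py p; python3 -c "
from mv import *
show()
import cv2
a=cv2.imread('pics/scene_p.png');cv2.imwrite('pics/zp2.png',cv2.resize(a[130:350,150:320],None,fx=4,fy=2.7,interpolation=2))"
```

```text
t 20.85 pos [ 556.6 -197.7  229.2] psi -0.678 down [-0.001  0.001 -1.   ] gap 8.6 F [-3.1  6.3  8.7] q [ 0.53  0.47 -0.41  1.66  0.21  1.05 -0.62]
```

View pics/zp2.png

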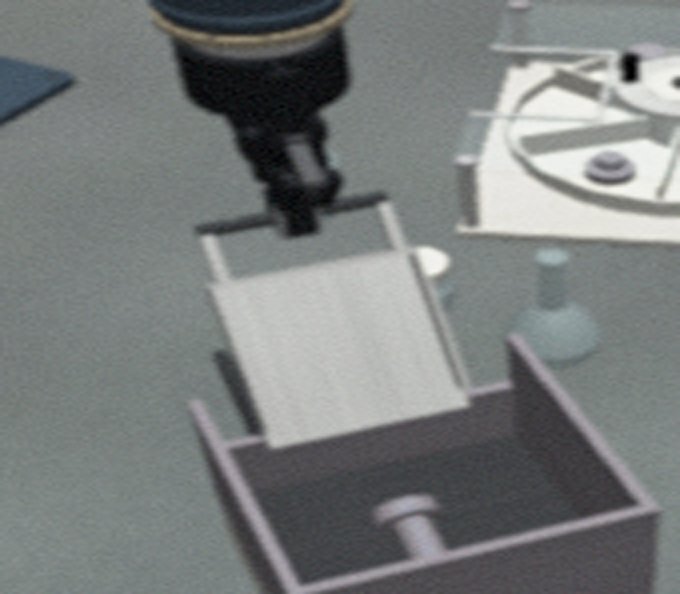

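The adapter is in the basin (zoom (415,520)). I lower the tray by retracing the same steps.

Request:
arm_command(series=[{"dx": 2, "dy": -3, "dz": 0, "wx": 0, "wy": 0, "wz": 0}, {"dx": 2.9, "dy": -4.6, "dz": 0, "wx": 0, "wy": 0, "wz": 0}, {"dx": 5.3, "dy": -7, "dz": 0, "wx": 0, "wy": 0, "wz": 0}, {"dx": 5.8, "dy": -6.5, "dz": 0, "wx": 0, "wy": 0, "wz": 0}, {"dx": 6.2, "dy": -6.6, "dz": 0, "wx": 0, "wy": 0, "wz": 0}, {"dx": 6.6, "dy": -6.2, "dz": 0, "wx": 0, "wy": 0, "wz": 0}, {"dx": 6.9, "dy": -5.8, "dz": 0, "wx": 0, "wy": 0, "wz": 0}, {"dx": 7.3, "dy": -5.4, "dz": 0, "wx": 0, "wy": 0, "wz": 0}, {"dx": 7.6, "dy": -4.9, "dz": 0, "wx": 0, "wy": 0, "wz": 0}, {"dx": 7.8, "dy": -5.0, "dz": 0, "wx": 0, "wy": 0, "wz": 0}, {"dx": 8.1, "dy": -4.5, "dz": 0, "wx": 0, "wy": 0, "wz": 0}, {"dx": 8.3, "dy": -4.5, "dz": 0, "wx": 0, "wy": 0, "wz": 0}, {"dx": 0, "dy": 0, "dz": 0, "wx": 0, "wy": 0, "wz": 0}])

```text
time_s: 21.93
ee_pos: [508.1, -159.3, 151.8]
tcp_rot: [0.306, 0.639, 0.304, -0.637]
contact_force: [8.3, -1.2, -2.5]
finger_gap: 0.105
```

```bash
python3 snap.py q; python3 -c "
from mv import *
show()
import cv2
a=cv2.imread('pics/scene_q.png');cv2.imwrite('pics/zq2.png',cv2.resize(a[130:350,150:320],None,fx=4,fy=2.7,interpolation=2))"
```

```text
t 22.03 pos [ 508.3 -159.5  152.5] psi -0.679 down [ 0.002 -0.001 -1.   ] gap 8.6 F [ 7.1 -1.6 -2.3] q [ 0.49  0.47 -0.39  1.91  0.25  0.81 -0.72]
```

View pics/zq2.png

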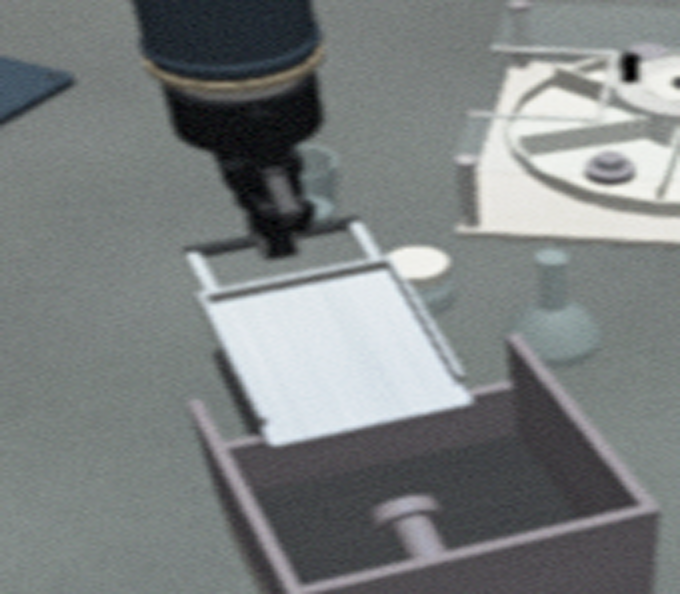

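Request:
arm_command(series=[{"dx": 8.5, "dy": -3, "dz": 0, "wx": 0, "wy": 0, "wz": 0}, {"dx": 8.7, "dy": -2.5, "dz": 0, "wx": 0, "wy": 0, "wz": 0}, {"dx": 8.8, "dy": -1.9, "dz": 0, "wx": 0, "wy": 0, "wz": 0}, {"dx": 6, "dy": -1, "dz": 0, "wx": 0, "wy": 0, "wz": 0}, {"dx": 4, "dy": 0, "dz": 0, "wx": 0, "wy": 0, "wz": 0}, {"dx": 3, "dy": 0, "dz": 0, "wx": 0, "wy": 0, "wz": 0}, {"dx": 2, "dy": 0, "dz": 0, "wx": 0, "wy": 0, "wz": 0}, {"dx": 1.5, "dy": 0, "dz": 0, "wx": 0, "wy": 0, "wz": 0}, {"dx": 0, "dy": 0, "dz": 0, "wx": 0, "wy": 0, "wz": 0}, {"dx": 0, "dy": 0, "dz": 0, "wx": 0, "wy": 0, "wz": 0}])

```text
time_s: 22.87
ee_pos: [501.5, -154.0, 111.4]
tcp_rot: [0.306, 0.639, 0.304, -0.637]
contact_force: [1.4, -0.4, 16.2]
finger_gap: 0.103
```

```bash
python3 -c "
from mv import *
show()"
```

```text
t 22.87 pos [ 501.5 -154.   111.4] psi -0.68 down [ 0.003 -0.002 -1.   ] gap 8.8 F [ 1.4 -0.4 16.2] q [ 0.46  0.52 -0.37  1.97  0.28  0.7  -0.76]
```

Tray is on its stop (16 N upward). Release and back off straight up.

Request:
arm_command(series=[{"dx": 0, "dy": 0, "dz": 0, "wx": 0, "wy": 0, "wz": 0}, {"dx": 0, "dy": 0, "dz": 0, "wx": 0, "wy": 0, "wz": 0}, {"dx": 0, "dy": 0, "dz": 0, "wx": 0, "wy": 0, "wz": 0}, {"dx": 0, "dy": 0, "dz": 0, "wx": 0, "wy": 0, "wz": 0}, {"dx": -5, "dy": 0, "dz": 0, "wx": 0, "wy": 0, "wz": 0}, {"dx": -10, "dy": 0, "dz": 0, "wx": 0, "wy": 0, "wz": 0}, {"dx": -20, "dy": 0, "dz": 0, "wx": 0, "wy": 0, "wz": 0}, {"dx": -25, "dy": 0, "dz": 0, "wx": 0, "wy": 0, "wz": 0}, {"dx": -25, "dy": 0, "dz": 0, "wx": 0, "wy": 0, "wz": 0}, {"dx": -15, "dy": 0, "dz": 0, "wx": 0, "wy": 0, "wz": 0}, {"dx": 0, "dy": 0, "dz": 0, "wx": 0, "wy": 0, "wz": 0}], hand=35)

```text
time_s: 23.78
ee_pos: [502.2, -153.5, 214.8]
tcp_rot: [0.306, 0.64, 0.304, -0.636]
contact_force: [0.7, 0.1, 0.9]
finger_gap: 0.409
```

```bash
python3 snap.py r; python3 -c "
from mv import *
show()
import cv2
a=cv2.imread('pics/scene_r.png');cv2.imwrite('pics/zr2.png',cv2.resize(a[100:380,120:420],None,fx=2.6,fy=2.1,interpolation=2))"
```

```text
t 23.88 pos [ 500.6 -153.5  211.6] psi -0.679 down [ 0.002 -0.001 -1.   ] gap 35.2 F [ 0.2  0.4 -0.7] q [ 0.51  0.39 -0.42  1.85  0.2   0.94 -0.68]
```

View pics/zr2.png

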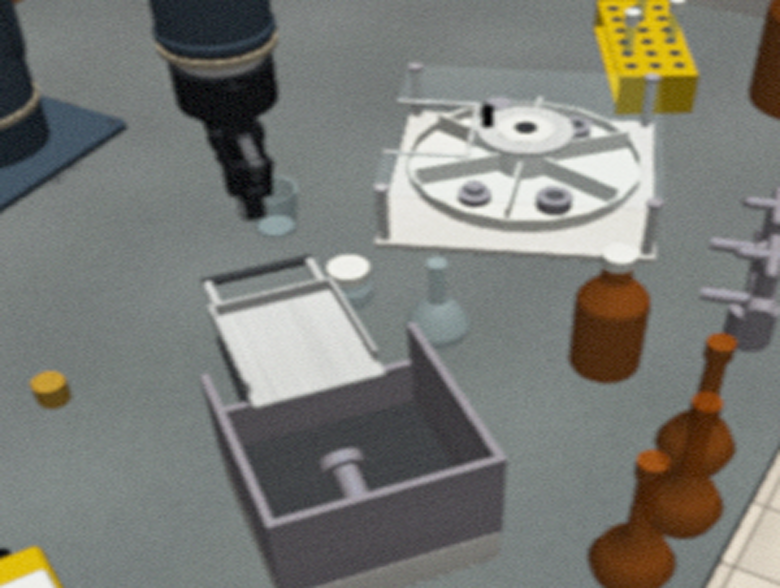

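View pics/top_r.png

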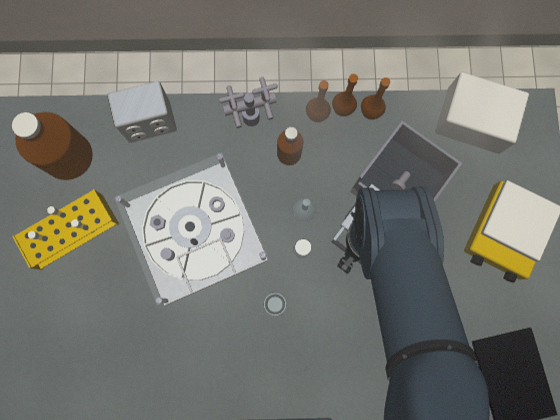

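Both views show the adapter lying in the basin (top px (402,178)), the tray down, and all four other parts in the carousel. The bystanders are where they were. A quick numeric check on tray flatness and adapter rest before I hand in.

```bash
python3 -c "
import cv2,numpy as np
f=lambda n:cv2.cvtColor(cv2.imread(f'pics/scene_{n}.png'),cv2.COLOR_BGR2GRAY).astype(np.float32)
a,r,q=f('a'),f('r'),f('q')
w=cv2.createHanningWindow((75,70),cv2.CV_32F)
print('tray a->r shift',cv2.phaseCorrelate(a[218:288,195:270],r[218:288,195:270],w))
w=cv2.createHanningWindow((40,40),cv2.CV_32F)
print('adapter q->r',cv2.phaseCorrelate(q[305:345,232:272],r[305:345,232:272],w))
print('absdiff bystanders',[float(np.abs(a-r)[y:y+40,x:x+30].mean().round(1)) for x,y in ((275,215),(340,235),(240,215),(125,270))])
from mv import show; show()"

```

```text
tray a->r shift ((0.5417409217209226, -0.06338045822941041), 1.024332758585612)
adapter q->r ((-0.017058768865165774, -0.21599554912580032), 1.1900889122486114)
absdiff bystanders [5.699999809265137, 4.199999809265137, 5.699999809265137, 5.300000190734863]
t 23.88 pos [ 500.6 -153.5  211.6] psi -0.679 down [ 0.002 -0.001 -1.   ] gap 35.2 F [ 0.2  0.4 -0.7] q [ 0.51  0.39 -0.42  1.85  0.2   0.94 -0.68]
```

```bash
python3 -c "
from bench import finish_job
print(finish_job())"
```

```text
the job is handed in; nothing more can be done
None
```

The job is done and handed in at about 24 s of the 69 s allowed; `finish_job` gives no verdict.

**What I did:**
- I gripped the peg and turned the carousel about 160° counter-clockwise until the tall adapter stood in the window.
- I lifted the adapter out by its neck, set it upright in the tray and let go on contact.
- I raised the tray by its handle to about 0.96 rad, estimated from the tool position. The adapter slid into the basin.
- I lowered the tray slowly back along the same path until it sat on its stop, then let go and moved clear.

**Last checks:**
- **Adapter:** it lies still in the basin, with a 0.2 px shift between two pictures.
- **Tray:** it looks the same as at the start, within about 0.5 px.
- **Carousel parts:** the other four are still in the carousel.
- **Bystanders:** all five look unmoved by eye. A picture comparison of the flask, reagent bottle, jar and weight showed only small differences; the beaker was not in it.
- **Robot:** the gripper is open and clear of everything, with contact force near zero.

**Disagreements:** the two camera views differed by about 3 mm at the carousel. I settled this by comparing the fingertips with the adapter's neck in the picture. During the first part of the tray lift the handle pulled sideways with about 10 N, so I adjusted the path by about 2.5 mm. No check failed.

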